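Load the pigment shaker, latch and bolt its gate, start it

ROBOT

A 7-joint arm with a two-finger parallel gripper is mounted at the origin on the work surface. World frame = base frame: x ahead of the robot, y to its left, z up, the work surface at z = 0. Lengths are in mm, angles in degrees, forces in N, time in s.
With the tool pointing down it reaches from about 425 to 875 mm from the base axis. Payload 9.9 kg.
Tool frame: the origin (TCP) lies at the very end of the fingers, on their centre line; the grasp point (between the pads) lies 19 mm behind it; z points along the fingers, y is the line along which they close (so a half turn about z gives the same grasp; the last joint's range is limited). The gripper opens to 85 mm and grips with 20 to 120 N. Pads are 22 mm wide; open, the fingers measure 114 mm over their backs; the gripper's body (76 mm by 85 mm) begins 54 mm behind the grasp point. The pads swing forward as they close: fully open they stand 13 mm farther back than shut.
Start: joints at [58.969, 32.985, 1.427, 82.34, -0.859, 64.687, -3.237], TCP at [298.338, -605.494, 231.289] pointing down, gripper open.
Joint ranges: [-157.87, 157.87], [-19.46, 123.44], [-87.15, 90], [11.01, 140.99], [-62.26, 242.26], [9.8, 113.94], [-161.44, 161.44]. Speed limits (degrees/s): [127.2, 127.2, 172.46, 172.46, 180, 180, 180].

INTERFACE

Orientations are given as a 3x3 rotation matrix whose columns are the frame's x, y, z axes.
In Python, from cell import read_state, capture, sign_off gives the robot as it stands. The module is installed in compiled form; this text tells all that it offers.
- The arm moves only by the tool step_arm, never from a script. Its arguments are lists of equal length, an entry for each row: "grip": the closure, from -1 (fully open) to 1 (shut); "travel": the shift along the tool's x, y, z in cm, a list of three; "rotation": the turn, a rotation vector about the tool's x, y, z in rad, a list of three. A call has exactly 10 rows; each row is the pose to reach, as a shift and turn from the pose commanded when the call began, along the tool's axes at that moment; what a row does not reach only later rows make up. A row lasts 1/10 s, in which the tool goes at most 50 mm and 8.59 degrees, less where a joint would pass 70% of its speed; a pose out of reach is approached as far as the arm can. A call with a gripper value outside its range is refused whole. The fingers move at their own pace and stop on an object; "force" is the grip in N (left out, the last holds). Time passes only in rows, so rows that repeat a pose let the fingers close, or fill a call up. It gives the time, the measured TCP pose, the force, the opening and the grip force at its end, in the units of the state.
- read_state(): the state, without advancing time (a new reading comes with each control period).
- capture(name): name is "scene" or "top" or "wrist"; returns a dict with "pixels" (480x640x3 uint8, blue, green, red), "fov_y" (degrees; the focal length in pixels is half the picture's height over the tangent of half this angle, whatever the lens; pixels are square), "cx", "cy" (the principal point, pixels), "rvec" (rotation vector, rad) and "tvec" (3), from world to camera coordinates, as OpenCV has them. Camera axes: x right, y down, z forward; pixel columns grow to the right and rows downward; lengths in mm; the calibration is good to about 2 mm. A picture is of the moment at which its call begins. There is no depth.
- sign_off(): hands the job in; it is judged then, once.
The state is a dict: "time_s": time; "joint_positions": joint angles; "dq": joint speeds; "effort": joint torques, N m; "position": TCP position; "tcp_rot": TCP orientation; "wrist_force": force on the tool from outside, world axes, zero at the start; "wrist_torque": the same for the moment, N m; "width": finger opening in mm; "gripper_force": force on a finger pad.
Only numpy, scipy, OpenCV 4.12 (cv2) and the standard library are available. Lean on these libraries where they do the work, as an engineer would, in place of code of your own. Each camera call takes 0.05 s, during which the arm holds its last target. There are 200 camera calls.

TASK

Get the blue pigment shaker ready and running: move the stray hole saw out of its open-topped cradle into the blue tray, and stand every coloured-lid pigment jar from the bench upright in the cradle, leaving the yellow gate open and its bolt drawn back meanwhile. Then push the gate fully shut so that its catch holds it, slide the red-knobbed bolt all the way home into its keeper, and only after that press the green start button right down and let it go. Leave the other things on the bench where they are.

Things in the scene. Friction and masses are not known exactly. Their poses are not given: they have to be found in the camera images.
- shaker: Blue benchtop pigment shaker, fixed. Origin: on the bench under the middle of its cradle; x along the gate side from hinge to catch, y from the gate (-y side) to the motor housing, z up. The cradle's two end walls (6 thick, at x -118 and 118) and the shut gate have their tops 105 above the bench; the housing (242 along x, y 83 to 198) is its back wall and 120 high.
- cradle_floor (a point): Middle of the cradle's black rubber floor, 30 above the bench, over the shaker's origin, same axes. Free inside: x -115 to 115, y -81 (inner face of the shut gate) to 83 (housing); open at the top. Outside, at x 134, y -83, stands the dark catch post (22 by 18, top 105 above the bench) with the brass catch ball and, on its outer face, the steel keeper loop.
- gate (a joint): Yellow gate, 226 long, 10 thick, 35 to 105 above the bench, upright hinge at the shaker's -x end. Rad: 0 = shut, grows as its free end swings out to the shaker's -y (clockwise from above), at most 1.3; friction holds it anywhere. From 0.06 rad its nose meets the catch's spring ball; about 5 N at the free end (10 N at half length) takes it over the ball at 0.02 rad and the catch then draws it to 0.
- gate_hinge (a point): Point on the gate's hinge axis, at mid height of the gate (70 above the bench), at the middle of its thickness.
- gate_push (a point): Point on the gate's outer face, 110 from the hinge, at mid height (70 above the bench): a free patch to push on; the bolt (its rod 10 thick, 90 above the bench, 15 outward of the middle plane) begins 148 from the hinge. Turns with the gate.
- bolt (a joint): Steel barrel bolt on the gate's outer face, sliding along the gate away from the hinge. Value in m: 0 = drawn back, 0.040 = fully home in the keeper; it stays where it is left, 2 N of friction.
- bolt_knob (a point): Centre of the top of the bolt's red knob, an upright pin 12 in diameter standing on the bolt, 15 outward of the gate's middle plane; its top is 135 above the bench, so 30 of it stands clear above the gate's top edge (105) and can be pinched from above or pushed.
- start (a joint): Green start button of the shaker. Value in m: 0 = out, 0.006 = right down; springs back when let go. Right down takes about 5 N.
- start_top (a point): Centre of the top face of the green start button (26 across), facing up, on top of the motor housing, 142 above the bench when not pressed.
- hole_saw: Hole saw: dark steel cylinder 44 in diameter and 38 high standing on its teeth, with a steel shank 10 in diameter and 30 long upright on its middle (68 high overall). 140 g. Origin: centre of its underside, z up along the shank. Starts in the cradle.
- tray: Blue open tray fixed on the bench, 110 by 110, 30 high, walls and floor 4 thick. Origin: centre of its underside.
- jar_red: Pigment jar, white with red band and red lid: 50 in diameter, 60 high, about 120 g, bottom-heavy, straight-sided. Origin: centre of its underside, z up towards the lid. May be absent.
- jar_yellow: Pigment jar, white with yellow band and yellow lid: 50 in diameter, 60 high, about 120 g, bottom-heavy, straight-sided. Origin: centre of its underside, z up towards the lid. May be absent.
- jar_green: Pigment jar, white with green band and green lid: 50 in diameter, 60 high, about 120 g, bottom-heavy, straight-sided. Origin: centre of its underside, z up towards the lid. May be absent.
- jar_orange: Pigment jar, white with orange band and orange lid: 50 in diameter, 60 high, about 120 g, bottom-heavy, straight-sided. Origin: centre of its underside, z up towards the lid. May be absent.
- tape: Roll of masking tape lying flat, 90 across, 25 high. Bystander. Origin: centre of its underside.
- hardener: Tall white bottle with black cap, 52 in diameter, 130 high: not a pigment jar, a bystander. Origin: centre of its underside.
- mix_cup: White empty mixing cup, 72 across at the rim, 75 high. Bystander. Origin: centre of its underside.
- sand_block: Cork sanding block 50 by 100, 30 high. Bystander. Origin: centre of its underside.
- scraper: Spatula-like scraper about 200 long, lying flat along its own x. Bystander.
Mind the look-alikes: they are no part of the job. Leave any pink look-alike of the jar_yellow alone.

How it is judged (in metres and radians):
On the way, in this order (a step that is already met when the one before it is completed fails the run):
1. the hole saw is in the blue tray and every pigment jar stands upright inside the cradle (x of hole_saw in the frame of tray between -0.05 and 0.05 m and y of hole_saw in the frame of tray between -0.05 and 0.05 m and height (world z) of hole_saw below 0.035 m and linear speed of each of hole_saw, jar_red, jar_yellow, jar_green, jar_orange below 0.03 m/s and x of jar_red in the frame of shaker between -0.094 and 0.094 m and y of jar_red in the frame of shaker between -0.06 and 0.062 m and z of jar_red in the frame of shaker between 0.025 and 0.036 m and angle between each of jar_red, jar_yellow, jar_green, jar_orange's own z axis and vertical below 0.15 rad and x of jar_yellow in the frame of shaker between -0.094 and 0.094 m and y of jar_yellow in the frame of shaker between -0.06 and 0.062 m and z of jar_yellow in the frame of shaker between 0.025 and 0.036 m and x of jar_green in the frame of shaker between -0.094 and 0.094 m and y of jar_green in the frame of shaker between -0.06 and 0.062 m and z of jar_green in the frame of shaker between 0.025 and 0.036 m and x of jar_orange in the frame of shaker between -0.094 and 0.094 m and y of jar_orange in the frame of shaker between -0.06 and 0.062 m and z of jar_orange in the frame of shaker between 0.025 and 0.036 m), for 0.2 s.
2. the gate is shut and seated on its catch (value of joint gate below 0.012 rad), for 0.2 s.
3. the bolt is home in its keeper (value of joint bolt above 0.034 m and value of joint gate below 0.012 rad), for 0.2 s.
4. the start button is pressed down (value of joint start above 0.004 m), for 0.05 s.
At the end, for the whole second after the job is handed in: Hole saw in the tray (within 50 mm of its middle along each side); every jar upright within 0.15 rad, at rest on the cradle floor, wholly inside (x within 94, y -60 to 62 mm); gate seated (under 0.012 rad), bolt at least 34 mm home, start button let go (all of step 1 and all of step 3 and value of joint start below 0.002 m); the robot touches nothing.
It fails at once if the bolt is slid out more than 20 mm while the gate is open (it would strike the keeper) (value of joint bolt above 0.02 m and value of joint gate above 0.06 rad).
It fails at once if the start button is pressed before the gate is bolted (value of joint start above 0.004 m and value of joint bolt below 0.03 m).
It fails at once if a bystander is moved more than 50 mm (distance of any of tape, hardener, mix_cup, sand_block, scraper from where it was at the start of the episode above 0.05 m).
Of jar_red, jar_yellow, jar_green, jar_orange only 2 to 4 are there at a start; the rules pass over those that are not, and their reading is None.
At some moment in a run one of jar_red, jar_yellow, jar_green, jar_orange, hole_saw may be knocked a few centimetres aside while the robot is not near it.
It also fails if it takes over 210 s, if anything falls off the work surface, if the arm or the gripper's body presses on something with over 40 N, if the wrist force passes 120 N, or if a joint passes its speed limit or range.

## Working session

There is one attempt and no reset: what is moved stays moved. The work goes in short steps, Python scripts to look and compute and a tool call to move; the robot and the scene stay as the last step left them, time stands still between calls to the robot, and variables do not carry over. Pictures are saved under pics/ and viewed, at most 17 in all, crops included, and the job is handed in when it is done.

Besides the shell and the picture viewer there is one more tool, called after ">>>" in YAML: its name, and indented under it one key for each argument. step_arm: Moves the arm, as the interface text tells. Its arguments: {"type":"object","properties":{"grip":{"type":"array"},"travel":{"type":"array"},"rotation":{"type":"array"},"force":{"type":"number"}},"required":["grip","travel","rotation"]}

```bash
mkdir -p pics
cat > h.py <<'E'
import numpy as np, cv2
from cell import read_state, capture, sign_off
def K(c):
    f=240/np.tan(np.radians(c['fov_y']/2)); return np.array([[f,0,c['cx']],[0,f,c['cy']],[0,0,1]])
def ray(c,u,v):
    R=cv2.Rodrigues(np.array(c['rvec'],float))[0]; t=np.array(c['tvec'],float).ravel()
    return -R.T@t, R.T@np.linalg.inv(K(c))@np.array([u,v,1.])
def onz(c,u,v,z):
    o,d=ray(c,u,v); return o+d*(z-o[2])/d[2]
def proj(c,P):
    return cv2.projectPoints(np.array(P,float).reshape(-1,1,3),np.array(c['rvec'],float),np.array(c['tvec'],float),K(c),None)[0].reshape(-1,2)
def snap(n,f=None):
    c=capture(n)
    if f: cv2.imwrite('pics/'+f,c['pixels'])
    return c
E
python3 - <<'E'
from h import *
import pickle
for n in('scene','top','wrist'):
    c=snap(n,n+'0.png');pickle.dump(c,open(n+'.pkl','wb'))
    o,_=ray(c,0,0);print(n,c['fov_y'],o)
s=read_state();print(s)
E
```

```text
scene 55.52835936938019 [ 913.88275834 -723.29861822  710.43191854]
top 49.44949037241908 [ 310.92735019  -93.99297748 1181.64236345]
wrist 63.74150053897968 [ 363.09948131 -573.04724686  371.91108085]
{'time_s': 0.15, 'joint_positions': array([58.96898769, 33.02122792,  1.42263042, 82.37473385, -0.85983562,
       64.6865398 , -3.23757708]), 'dq': array([-0.00141907, -0.14039629, -0.03228958, -0.13930191,  0.06738777,
       -0.08874011, -0.15516438]), 'effort': array([ 1.91424006e-03, -7.66275215e+01,  2.25238882e+00, -2.86184621e+01,
        1.55329186e-02,  9.91464069e-03, -5.01579075e-05]), 'position': array([ 298.20144241, -605.17940493,  230.64852247]), 'tcp_rot': array([[ 8.97012451e-01,  4.42004877e-01, -5.93371951e-04],
       [ 4.42005273e-01, -8.97011769e-01,  1.10693590e-03],
       [-4.29905552e-05, -1.25520882e-03, -9.99999211e-01]]), 'wrist_force': array([-0.30427053, -0.64273218,  0.2643848 ]), 'wrist_torque': array([-0.01495563,  0.03275675,  0.03634744]), 'gripper_force': 0.0, 'width': 85.29474459212508}
```

View pics/top0.png

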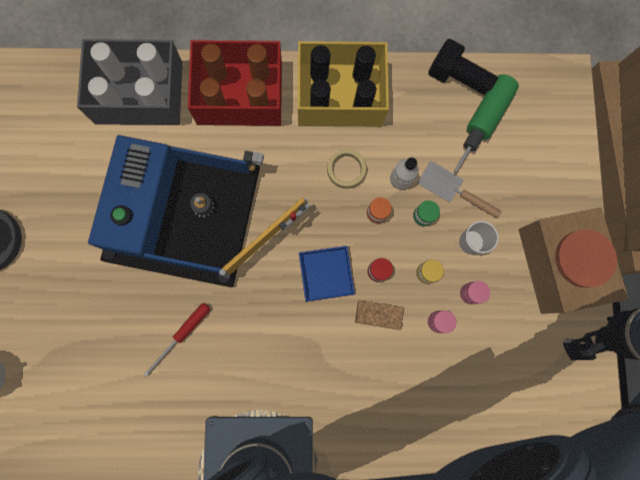

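View pics/scene0.png

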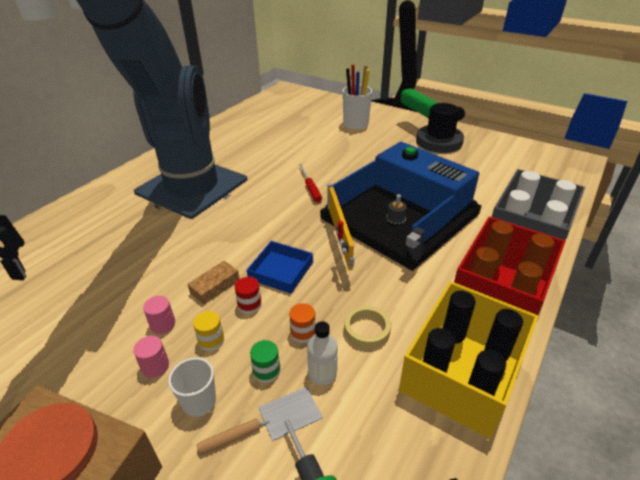

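Top view: jars with coloured lids are orange (380,210), green (428,213), red (381,270) and yellow (432,271). The pink ones at (476,292) and (442,321) are look-alikes with no white band. The hole saw is at (202,204), the tray at (327,274), the button at (121,214), and the gate runs from (225,273) to (305,203) with its knob near (293,216).

Run:
```python
from h import *
import pickle
T=pickle.load(open('top.pkl','rb'));S=pickle.load(open('scene.pkl','rb'))
im=T['pixels'];hsv=cv2.cvtColor(im,cv2.COLOR_BGR2HSV)
def blob(n,box,lo,hi,z,rect=False,m=None):
    x0,y0,x1,y1=box
    k=np.zeros(im.shape[:2],np.uint8);k[y0:y1,x0:x1]=cv2.inRange(hsv[y0:y1,x0:x1],np.array(lo),np.array(hi))
    cs=cv2.findContours(k,0,2)[0];c=max(cs,key=cv2.contourArea)
    (u,v),r=cv2.minEnclosingCircle(c) 
    print(n,cv2.contourArea(c),np.round((u,v,r),1),np.round(onz(T,u,v,z),1))
    if rect:
        r=cv2.minAreaRect(c);b=cv2.boxPoints(r);print('  rect',np.round(onz(T,*r[0],z),1));
        for p in b: print('   ',p.round(1),np.round(onz(T,*p,z),1))
blob('orange',(365,195,396,226),(5,150,100),(20,255,255),60)
blob('green',(412,198,444,228),(45,100,50),(85,255,255),60)
blob('red',(365,255,396,285),(0,150,80),(4,255,255),60)
blob('yellow',(417,256,447,286),(20,150,100),(35,255,255),60)
blob('pink1',(460,278,492,308),(140,50,80),(179,255,255),60)
blob('pink2',(427,307,460,336),(140,50,80),(179,255,255),60)
blob('button',(100,200,135,230),(45,100,50),(85,255,255),142)
blob('knob',(285,205,305,225),(0,150,80),(8,255,255),135)
blob('tray',(295,240,360,305),(100,100,30),(130,255,255),30,True)
blob('gate',(215,190,320,285),(20,120,80),(32,255,255),105,True)
blob('housing',(80,125,185,260),(100,100,60),(130,255,255),120,True)
a=cv2.resize(im[125:295,85:320],None,fx=3.4,fy=3.4,interpolation=cv2.INTER_CUBIC)
cv2.imwrite('pics/c1.png',a[:600,:800])
b=cv2.resize(im[140:350,320:520],None,fx=2.8,fy=2.8,interpolation=cv2.INTER_CUBIC);cv2.imwrite('pics/c2.png',b)
```

```text
orange 326.5 [380.  207.9  10.8] [ 567.1 -264.5   60. ]
green 319.5 [428.2 211.   10.6] [ 560.8 -371.1   60. ]
red 341.5 [381.3 268.7  10.9] [ 432.5 -264.8   60. ]
yellow 324.0 [431.7 270.5  10.8] [ 428.9 -374.5   60. ]
pink1 493.5 [475.  292.5  14.4] [ 381.5 -466.6   60. ]
pink2 472.0 [441.7 321.5  13.8] [ 319.5 -392.1   60. ]
button 121.5 [119.  213.5   6.9] [533.8 277.9 142. ]
knob 17.5 [292.5 214.5   2.9] [535.2 -73.  135. ]
tray 2270.0 [326.1 273.4  33.3] [ 424.7 -146.3   30. ]
  rect [ 425.1 -146.9   30. ]
    [298.7 252.6] [471.  -85.3  30. ]
    [347.1 245.7] [ 487.1 -193.6   30. ]
    [354.  293.9] [ 379.6 -207.9   30. ]
    [305.5 300.8] [ 364.2 -101.    30. ]
gate 39.0 [233.9 265.1   9.3] [433.9  48.1 105. ]
  rect [433.1  47.4 105. ]
    [225.4 269.3] [425.1  65.4 105. ]
    [239.6 257.5] [449.8  36.7 105. ]
    [243.  261.6] [441.2  29.4 105. ]
    [228.9 273.4] [416.5  58.1 105. ]
housing 6047.5 [129.4 195.1  62. ] [577.8 266.6 120. ]
  rect [574.8 257.6 120. ]
    [ 87.5 244.3] [473.9 346.  120. ]
    [117.8 132. ] [715.  298.6 120. ]
    [179.9 148.7] [679.  166.2 120. ]
    [149.5 261. ] [439.9 218.1 120. ]
```

View pics/c1.png

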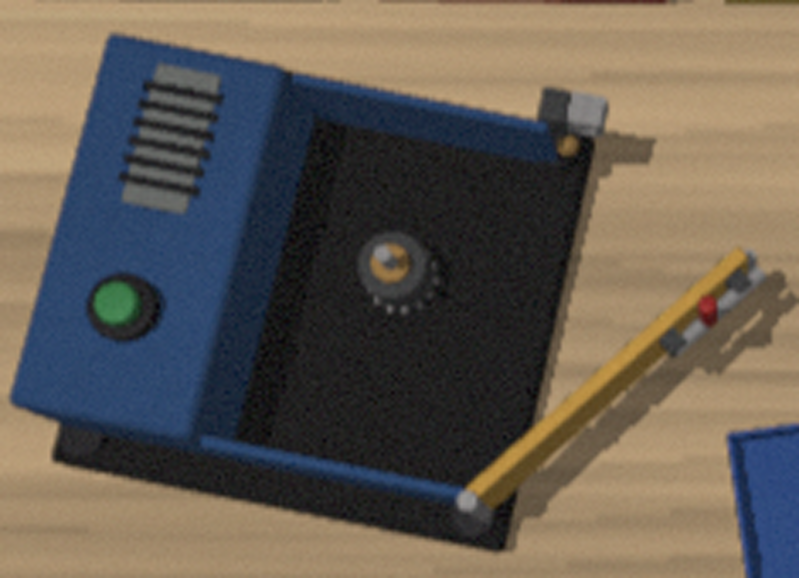

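View pics/c2.png

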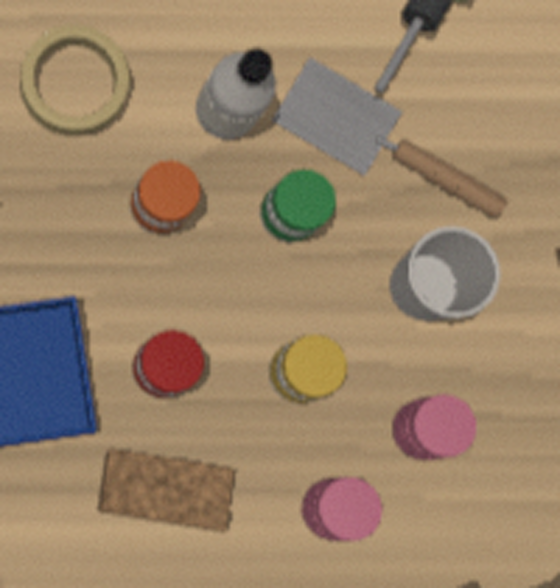

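Crops: the four banded jars are confirmed; the pink ones have no white band, so I leave them. The housing-top corners, hinge pin at crop (468,500), knob (708,305) and saw shank tip (385,257) are all clear.

Run:
```python
from h import *
import pickle
T=pickle.load(open('top.pkl','rb'))
g=lambda x,y,z:onz(T,85+x/3.4,125+y/3.4,z)
C=np.array([g(110,35,120),g(287,70,120),g(192,438,120),g(12,402,120)])
print(C.round(1))
# shaker coords: +x hinge->catch. corners: (121,198),(121,83),(-121,83),(-121,198)
L=np.array([[121,198],[121,83],[-121,83],[-121,198]],float)
A=L-L.mean(0);B=C[:,:2]-C[:,:2].mean(0)
U,_,Vt=np.linalg.svd(A.T@B);R=(U@Vt).T
t=C[:,:2].mean(0)-R@L.mean(0);print(R,t,np.degrees(np.arctan2(R[1,0],R[0,0])));print((L@R.T+t-C[:,:2]).round(1))
inv=lambda p:(R.T@(p[:2]-t)).round(1)
for n,p in dict(hinge=g(468,500,107),gend=g(748,255,105),knob=g(708,300,135),post=g(555,100,105),saw=g(383,255,98),button=g(117,302,142),hous_bot=g(320,122,30)).items(): print(n,p.round(1),inv(p))
```

```text
[[707.6 299.2 120. ]
 [685.8 188.5 120. ]
 [454.6 235.1 120. ]
 [476.  344.  120. ]]
[[ 0.98103786  0.1938162 ]
 [-0.1938162   0.98103786]] [553.78105079 128.87524931] -11.17557752264347
[[ 3.3  0.5]
 [ 2.8 -1.7]
 [-3.5 -1.4]
 [-2.6  2.6]]
hinge [419.1  70.7 107. ] [-120.8  -83.2]
gend [573.2 -98.7 105. ] [  63.1 -219.5]
knob [537.9 -74.5 135. ] [  23.8 -202.6]
post [672.7  23.4 105. ] [137.1 -80.4]
saw [573.5 129.3  98. ] [19.2  4.3]
button [533.2 277.  142. ] [-48.9 141.3]
hous_bot [681.3 188.8  30. ] [113.5  83.5]
```

>>> step_arm:
  grip: [-1,-1,-1,-1,-1,-1,-1,-1,-1,-1]
  travel:
    - [28.6,-26.9,0]
    - [28.6,-26.9,0]
    - [28.6,-26.9,0]
    - [28.6,-26.9,0]
    - [28.6,-26.9,0]
    - [28.6,-26.9,0]
    - [28.6,-26.9,0]
    - [28.6,-26.9,0]
    - [28.6,-26.9,0]
    - [28.6,-26.9,0]
  rotation:
    - [0,0,-0.918]
    - [0,0,-0.918]
    - [0,0,-0.918]
    - [0,0,-0.918]
    - [0,0,-0.918]
    - [0,0,-0.918]
    - [0,0,-0.918]
    - [0,0,-0.918]
    - [0,0,-0.918]
    - [0,0,-0.918]
  force: 60

```text
time_s: 1.15
position: [436.3, -237.0, 231.3]
tcp_rot: [[0.191, 0.982, -0.0], [0.982, -0.191, -0.0], [-0.0, -0.0, -1.0]]
wrist_force: [0.2, -1.1, -0.1]
width: 85.3
gripper_force: 0.0
```

```bash
cat >> h.py <<'E'
SR=np.array([[0.98104,0.19382],[-0.19382,0.98104]]);ST=np.array([553.8,128.9])
def sh(p): return SR.T@(np.array(p)[:2]-ST)
def wo(p): return SR@np.array(p,float)+ST
def delta(xy,z):
    "cm in tool axes from measured TCP to world xy,z"
    s=read_state();d=np.append(xy,z)-s['position'];return (s['tcp_rot'].T@d/10).round(2)
B=dict(orange=((5,150,60),(19,255,255)),green=((45,100,40),(85,255,255)),red=((0,150,60),(4,255,255)),yellow=((20,150,80),(35,255,255)))
def jar(c,n,near,z=60,rad=25):
    "jar lid centre (colour blob near predicted pixel), on plane z"
    h=cv2.cvtColor(c['pixels'],cv2.COLOR_BGR2HSV);k=cv2.inRange(h,np.array(B[n][0]),np.array(B[n][1]))
    u,v=proj(c,[near[0],near[1],z])[0];m=np.zeros_like(k);cv2.circle(m,(int(u),int(v)),rad,255,-1)
    cs=cv2.findContours(k&m,0,2)[0]
    if not cs: return None
    q=max(cs,key=cv2.contourArea);(a,b),r=cv2.minEnclosingCircle(q);return onz(c,a,b,z)[:2].round(1),round(r,1)
J=dict(orange=(567,-264),green=(561,-371),red=(432,-265),yellow=(429,-374))
E
python3 -c "
from h import *
s=read_state();print(s['time_s'],s['position'].round(1),s['tcp_rot'].round(4),delta((573.5,129.3),200))"
```

```text
1.15 [ 436.3 -237.   231.3] [[ 1.913e-01  9.815e-01 -1.000e-04]
 [ 9.815e-01 -1.913e-01 -2.000e-04]
 [-2.000e-04 -0.000e+00 -1.000e+00]] [38.58  6.46  3.13]
```

>>> step_arm:
  grip: [-1,-1,-1,-1,-1,-1,-1,-1,-1,-1]
  travel:
    - [38.6,6.5,3]
    - [38.6,6.5,3]
    - [38.6,6.5,3]
    - [38.6,6.5,3]
    - [38.6,6.5,3]
    - [38.6,6.5,3]
    - [38.6,6.5,3]
    - [38.6,6.5,3]
    - [38.6,6.5,3]
    - [38.6,6.5,3]
  rotation:
    - [0,0,0]
    - [0,0,0]
    - [0,0,0]
    - [0,0,0]
    - [0,0,0]
    - [0,0,0]
    - [0,0,0]
    - [0,0,0]
    - [0,0,0]
    - [0,0,0]

```text
time_s: 2.15
position: [574.8, 127.5, 200.5]
tcp_rot: [[0.194, 0.981, -0.001], [0.981, -0.194, -0.001], [-0.001, -0.001, -1.0]]
wrist_force: [-0.1, -0.7, -0.1]
width: 85.4
gripper_force: 0.0
```

```bash
python3 -c "
from h import *
c=snap('wrist','w1.png');s=read_state();print(s['position'].round(1));print(proj(c,[573.5,129.3,98]),proj(c,[573.5,129.3,30]))"
```

```text
[574.7 126.2 200.7]
[[321.49274621 237.79728189]] [[321.9156084  214.67270592]]
```

View pics/w1.png

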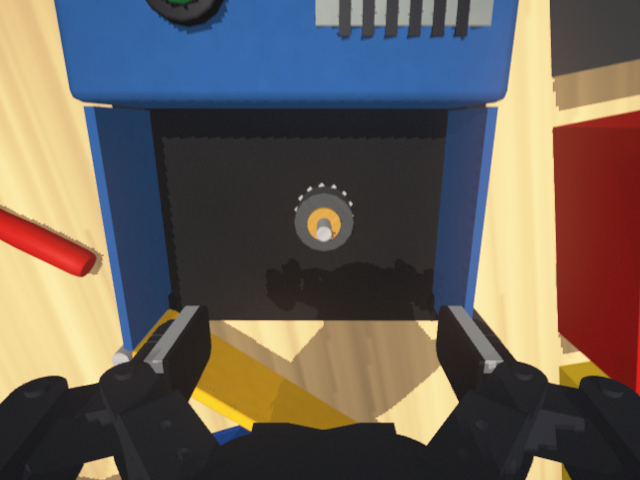

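Wrist view: shank tip at (324,234), predicted (321,238), so the saw position is good to about 2 mm. Descending to grip the shank.

>>> step_arm:
  grip: [-1,-1,-1,-1,-1,1,1,1,1,1]
  travel:
    - [0.4,0,5]
    - [0.4,0,9]
    - [0.4,0,12.7]
    - [0.4,0,12.7]
    - [0.4,0,12.7]
    - [0.4,0,12.7]
    - [0.4,0,12.7]
    - [0.4,0,12.7]
    - [0.4,0,12.7]
    - [0.4,0,12.7]
  rotation:
    - [0,0,0]
    - [0,0,0]
    - [0,0,0]
    - [0,0,0]
    - [0,0,0]
    - [0,0,0]
    - [0,0,0]
    - [0,0,0]
    - [0,0,0]
    - [0,0,0]

```text
time_s: 3.2
position: [575.5, 132.3, 74.8]
tcp_rot: [[0.194, 0.981, 0.001], [0.981, -0.194, 0.0], [0.0, 0.001, -1.0]]
wrist_force: [-0.6, 0.3, 0.1]
width: 12.1
gripper_force: 0.0
```

>>> step_arm:
  grip: [1,1,1,1,1,1,1,1,1,1]
  travel:
    - [0,0,0]
    - [0,0,0]
    - [0,0,-4]
    - [0,0,-8]
    - [0,0,-12]
    - [0,0,-12]
    - [0,0,-12]
    - [0,0,-12]
    - [0,0,-12]
    - [0,0,-12]
  rotation:
    - [0,0,0]
    - [0,0,0]
    - [0,0,0]
    - [0,0,0]
    - [0,0,0]
    - [0,0,0]
    - [0,0,0]
    - [0,0,0]
    - [0,0,0]
    - [0,0,0]

```text
time_s: 4.2
position: [574.8, 132.1, 193.1]
tcp_rot: [[0.194, 0.981, -0.002], [0.981, -0.194, -0.0], [-0.001, -0.002, -1.0]]
wrist_force: [0.3, 0.2, -1.4]
width: 7.8
gripper_force: 58.9
```

```bash
python3 -c "
from h import *
s=read_state();print(s['position'].round(1),s['width'],s['gripper_force']);print(delta((425,-147),190))
c=snap('top')
for n in J: print(n,jar(c,n,J[n]))"
```

```text
[574.8 132.1 193.1] 7.824603067254939 58.89919459819794
[-30.28  -9.29   0.35]
orange (array([ 566.6, -264.9]), 10.9)
green (array([ 560.8, -371.1]), 10.6)
red (array([ 432.6, -264.7]), 10.9)
yellow (array([ 428.9, -375. ]), 11.0)
```

>>> step_arm:
  grip: [1,1,1,1,1,1,1,1,1,1]
  travel:
    - [-30.3,-9.3,0]
    - [-30.3,-9.3,0]
    - [-30.3,-9.3,0]
    - [-30.3,-9.3,0]
    - [-30.3,-9.3,0]
    - [-30.3,-9.3,0]
    - [-30.3,-9.3,0]
    - [-30.3,-9.3,0]
    - [-30.3,-9.3,0]
    - [-30.3,-9.3,0]
  rotation:
    - [0,0,0]
    - [0,0,0]
    - [0,0,0]
    - [0,0,0]
    - [0,0,0]
    - [0,0,0]
    - [0,0,0]
    - [0,0,0]
    - [0,0,0]
    - [0,0,0]

```text
time_s: 5.25
position: [426.1, -145.8, 194.3]
tcp_rot: [[0.192, 0.981, 0.0], [0.981, -0.192, 0.001], [0.001, 0.0, -1.0]]
wrist_force: [0.4, -0.4, -2.0]
width: 7.5
gripper_force: 58.9
```

>>> step_arm:
  grip: [1,1,1,1,1,1,1,1,1,1]
  travel:
    - [0,0,3]
    - [0,0,6]
    - [0,0,9]
    - [0,0,12]
    - [0,0,13.5]
    - [0,0,14.2]
    - [0,0,14.2]
    - [0,0,14.2]
    - [0,0,14.2]
    - [0,0,14.2]
  rotation:
    - [0,0,0]
    - [0,0,0]
    - [0,0,0]
    - [0,0,0]
    - [0,0,0]
    - [0,0,0]
    - [0,0,0]
    - [0,0,0]
    - [0,0,0]
    - [0,0,0]

```text
time_s: 6.25
position: [425.9, -147.2, 53.1]
tcp_rot: [[0.194, 0.981, 0.002], [0.981, -0.194, -0.0], [-0.0, 0.002, -1.0]]
wrist_force: [0.2, -0.1, -1.3]
width: 7.8
gripper_force: 59.0
```

>>> step_arm:
  grip: [1,1,-1,-1,-1,-1,-1,-1,-1,-1]
  travel:
    - [0,0,0.3]
    - [0,0,0.3]
    - [0,0,0.3]
    - [0,0,0.3]
    - [0,0,0.3]
    - [0,0,0.3]
    - [0,0,-4]
    - [0,0,-8]
    - [0,0,-12]
    - [0,0,-14]
  rotation:
    - [0,0,0]
    - [0,0,0]
    - [0,0,0]
    - [0,0,0]
    - [0,0,0]
    - [0,0,0]
    - [0,0,0]
    - [0,0,0]
    - [0,0,0]
    - [0,0,0]

```text
time_s: 7.25
position: [426.3, -147.1, 195.4]
tcp_rot: [[0.194, 0.981, 0.003], [0.981, -0.194, -0.001], [-0.0, 0.004, -1.0]]
wrist_force: [-0.2, -0.2, -0.9]
width: 85.6
gripper_force: 0.0
```

```bash
python3 -c "
from h import *
s=read_state();print(s['position'].round(1),s['width'])
c=snap('wrist','w2.png');print(delta((432.6,-264.8),130),delta((566.8,-264.8),130))"
```

```text
[ 426.3 -147.1  195.4] 85.57187793002866
[-11.41   2.76   6.74] [-8.81 15.92  6.82]
```

View pics/w2.png

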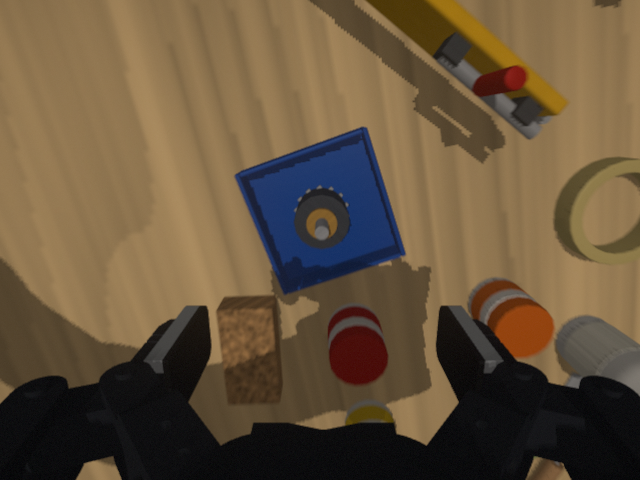

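The saw stands upright in the middle of the tray (322,215). Next is the red jar; I use a smaller opening because of the sanding block.

>>> step_arm:
  grip: [-0.5,-0.5,-0.5,-0.5,-0.5,-0.5,-0.5,-0.5,-0.5,1]
  travel:
    - [-11.4,2.8,6.7]
    - [-11.4,2.8,6.7]
    - [-11.4,2.8,6.7]
    - [-11.4,2.8,6.7]
    - [-11.4,2.8,9.7]
    - [-11.4,2.8,12.7]
    - [-11.4,2.8,15.7]
    - [-11.4,2.8,17.5]
    - [-11.4,2.8,17.5]
    - [-11.4,2.8,17.5]
  rotation:
    - [0,0,0]
    - [0,0,0]
    - [0,0,0]
    - [0,0,0]
    - [0,0,0]
    - [0,0,0]
    - [0,0,0]
    - [0,0,0]
    - [0,0,0]
    - [0,0,0]

```text
time_s: 8.3
position: [431.1, -263.8, 17.7]
tcp_rot: [[0.193, 0.981, 0.0], [0.981, -0.193, 0.0], [0.0, -0.0, -1.0]]
wrist_force: [1.5, 0.5, 1.2]
width: 50.6
gripper_force: 0.6
```

>>> step_arm:
  grip: [1,1,1,1,1,1,1,1,1,1]
  travel:
    - [0,0,0]
    - [0,0,0]
    - [0,0,0]
    - [0,0,0]
    - [0,0,0]
    - [0,0,-4]
    - [0,0,-8]
    - [0,0,-12]
    - [0,0,-16]
    - [0,0,-18]
  rotation:
    - [0,0,0]
    - [0,0,0]
    - [0,0,0]
    - [0,0,0]
    - [0,0,0]
    - [0,0,0]
    - [0,0,0]
    - [0,0,0]
    - [0,0,0]
    - [0,0,0]

```text
time_s: 9.3
position: [431.6, -264.7, 200.8]
tcp_rot: [[0.194, 0.981, 0.004], [0.981, -0.194, -0.002], [-0.001, 0.004, -1.0]]
wrist_force: [0.7, -0.6, -1.4]
width: 48.8
gripper_force: 62.8
```

```bash
python3 -c "
from h import *
s=read_state();print(s['position'].round(1),s['width'])
for p in [(-55,32),(55,32),(-55,-28),(55,-28)]: print(p,wo(p),delta(wo(p),s['position'][2]))"
```

```text
[ 431.6 -264.7  200.8] 48.82244192967664
(-55, 32) [506.04504 170.95338] [44.18 -1.15 -0.06]
(55, 32) [613.95944 149.63318] [ 4.418e+01  9.850e+00 -2.000e-02]
(-55, -28) [494.41584 112.09098] [38.18 -1.15 -0.05]
(55, -28) [602.33024  90.77078] [ 3.818e+01  9.850e+00 -1.000e-02]
```

>>> step_arm:
  grip: [1,1,1,1,1,1,1,1,1,1]
  travel:
    - [44.2,-1.2,0]
    - [44.2,-1.2,0]
    - [44.2,-1.2,0]
    - [44.2,-1.2,0]
    - [44.2,-1.2,0]
    - [44.2,-1.2,0]
    - [44.2,-1.2,0]
    - [44.2,-1.2,0]
    - [44.2,-1.2,0]
    - [44.2,-1.2,0]
  rotation:
    - [0,0,0]
    - [0,0,0]
    - [0,0,0]
    - [0,0,0]
    - [0,0,0]
    - [0,0,0]
    - [0,0,0]
    - [0,0,0]
    - [0,0,0]
    - [0,0,0]

```text
time_s: 10.3
position: [504.4, 179.1, 197.7]
tcp_rot: [[0.186, 0.983, 0.001], [0.983, -0.186, 0.005], [0.005, 0.0, -1.0]]
wrist_force: [-1.0, -0.0, -1.1]
width: 49.2
gripper_force: 62.8
```

>>> step_arm:
  grip: [1,1,1,1,1,1,1,1,1,1]
  travel:
    - [0,0,0]
    - [0,0,3]
    - [0,0,6]
    - [0,0,9]
    - [0,0,12]
    - [0,0,14]
    - [0,0,15]
    - [0,0,15]
    - [0,0,15]
    - [0,0,15]
  rotation:
    - [0,0,0]
    - [0,0,0]
    - [0,0,0]
    - [0,0,0]
    - [0,0,0]
    - [0,0,0]
    - [0,0,0]
    - [0,0,0]
    - [0,0,0]
    - [0,0,0]

```text
time_s: 11.3
position: [505.3, 170.8, 47.9]
tcp_rot: [[0.195, 0.981, 0.001], [0.981, -0.195, -0.0], [0.0, 0.001, -1.0]]
wrist_force: [2.6, -1.7, -0.7]
width: 48.6
gripper_force: 65.6
```

>>> step_arm:
  grip: [-0.5,-0.5,-0.5,-0.5,-0.5,-0.5,-0.5,-0.5,-0.5,-0.5]
  travel:
    - [0,0,0]
    - [0,0,0]
    - [0,0,0]
    - [0,0,0]
    - [0,0,-3]
    - [0,0,-6]
    - [0,0,-9]
    - [0,0,-12]
    - [0,0,-15]
    - [0,0,-15]
  rotation:
    - [0,0,0]
    - [0,0,0]
    - [0,0,0]
    - [0,0,0]
    - [0,0,0]
    - [0,0,0]
    - [0,0,0]
    - [0,0,0]
    - [0,0,0]
    - [0,0,0]

```text
time_s: 12.3
position: [506.2, 172.5, 201.5]
tcp_rot: [[0.194, 0.981, 0.006], [0.981, -0.194, 0.002], [0.003, 0.006, -1.0]]
wrist_force: [0.6, 0.5, -0.5]
width: 64.0
gripper_force: 0.0
```

>>> step_arm:
  grip: [-0.5,-0.5,-0.5,-0.5,-0.5,-0.5,-0.5,-0.5,-0.5,-0.5]
  travel:
    - [-41.5,14.5,3]
    - [-41.5,14.5,3]
    - [-41.5,14.5,3]
    - [-41.5,14.5,3]
    - [-41.5,14.5,3]
    - [-41.5,14.5,3]
    - [-41.5,14.5,3]
    - [-41.5,14.5,3]
    - [-41.5,14.5,3]
    - [-41.5,14.5,3]
  rotation:
    - [0,0,0]
    - [0,0,0]
    - [0,0,0]
    - [0,0,0]
    - [0,0,0]
    - [0,0,0]
    - [0,0,0]
    - [0,0,0]
    - [0,0,0]
    - [0,0,0]

```text
time_s: 13.3
position: [564.7, -271.2, 165.8]
tcp_rot: [[0.202, 0.979, -0.002], [0.979, -0.202, -0.003], [-0.003, -0.001, -1.0]]
wrist_force: [-0.3, 0.2, -0.6]
width: 63.9
gripper_force: 0.0
```

```bash
cat > chk.py <<'E'
from h import *
c=snap('top','t.png')
for n in J:
    print(n,jar(c,n,J[n]),end=' ')
    h=cv2.cvtColor(c['pixels'],cv2.COLOR_BGR2HSV);k=cv2.inRange(h,np.array(B[n][0]),np.array(B[n][1]))
    for q in cv2.findContours(k,0,2)[0]:
        (a,b),r=cv2.minEnclosingCircle(q)
        p=sh(onz(c,a,b,90))
        if cv2.contourArea(q)>120 and abs(p[0])<115 and abs(p[1])<82: print('cradle',p.round(1),round(r,1),end=' ')
    print()
s=read_state();print(s['time_s'],s['position'].round(1),s['width'])
E
python3 chk.py; python3 -c "
from h import *
print(delta((566.8,-264.8),18))"
```

```text
orange (array([ 567. , -264.1]), 10.5) 
green None 
red None cradle [-55.8  29.7] 12.0 
yellow None 
13.35 [ 565.1 -267.1  166.1] 64.21431156187474
[ 0.27  0.14 14.81]
```

>>> step_arm:
  grip: [-0.5,-0.5,-0.5,-0.5,-0.5,-0.5,-0.5,-0.5,-0.5,1]
  travel:
    - [0,0.1,0]
    - [0,0.1,0]
    - [0,0.1,3]
    - [0,0.1,6]
    - [0,0.1,9]
    - [0,0.1,12]
    - [0,0.1,14]
    - [0,0.1,14.8]
    - [0,0.1,14.8]
    - [0,0.1,14.8]
  rotation:
    - [0,0,0]
    - [0,0,0]
    - [0,0,0]
    - [0,0,0]
    - [0,0,0]
    - [0,0,0]
    - [0,0,0]
    - [0,0,0]
    - [0,0,0]
    - [0,0,0]

```text
time_s: 14.35
position: [568.3, -263.3, 20.4]
tcp_rot: [[0.193, 0.981, 0.001], [0.981, -0.193, -0.0], [-0.0, 0.001, -1.0]]
wrist_force: [3.2, -0.1, 0.9]
width: 50.9
gripper_force: 0.8
```

>>> step_arm:
  grip: [1,1,1,1,1,1,1,1,1,1]
  travel:
    - [0,0,0]
    - [0,0,0]
    - [0,0,0]
    - [0,0,0]
    - [0,0,0]
    - [0,0,-4]
    - [0,0,-8]
    - [0,0,-12]
    - [0,0,-16]
    - [0,0,-19]
  rotation:
    - [0,0,0]
    - [0,0,0]
    - [0,0,0]
    - [0,0,0]
    - [0,0,0]
    - [0,0,0]
    - [0,0,0]
    - [0,0,0]
    - [0,0,0]
    - [0,0,0]

```text
time_s: 15.35
position: [567.7, -263.9, 212.5]
tcp_rot: [[0.194, 0.981, 0.002], [0.981, -0.194, -0.001], [-0.001, 0.003, -1.0]]
wrist_force: [0.7, 0.0, -2.3]
width: 49.1
gripper_force: 62.8
```

```bash
python3 -c "
from h import *
s=read_state();print(s['position'].round(1),s['width'])
for p in [(55,32)]: print(p,wo(p),delta(wo(p),s['position'][2]))"
```

```text
[ 567.7 -263.9  212.5] 49.12554190132946
(55, 32) [613.95944 149.63318] [ 4.147e+01 -3.490e+00 -3.000e-02]
```

>>> step_arm:
  grip: [1,1,1,1,1,1,1,1,1,1]
  travel:
    - [41.5,-3.5,0]
    - [41.5,-3.5,0]
    - [41.5,-3.5,0]
    - [41.5,-3.5,0]
    - [41.5,-3.5,0]
    - [41.5,-3.5,0]
    - [41.5,-3.5,0]
    - [41.5,-3.5,0]
    - [41.5,-3.5,0]
    - [41.5,-3.5,0]
  rotation:
    - [0,0,0]
    - [0,0,0]
    - [0,0,0]
    - [0,0,0]
    - [0,0,0]
    - [0,0,0]
    - [0,0,0]
    - [0,0,0]
    - [0,0,0]
    - [0,0,0]

```text
time_s: 16.35
position: [612.9, 154.5, 209.5]
tcp_rot: [[0.188, 0.982, 0.0], [0.982, -0.188, 0.002], [0.002, -0.0, -1.0]]
wrist_force: [0.2, -1.1, -1.6]
width: 48.9
gripper_force: 62.8
```

>>> step_arm:
  grip: [1,1,1,1,1,1,1,1,1,1]
  travel:
    - [0,0,0]
    - [0,0,4]
    - [0,0,7]
    - [0,0,10]
    - [0,0,13]
    - [0,0,15]
    - [0,0,16]
    - [0,0,16]
    - [0,0,16]
    - [0,0,16]
  rotation:
    - [0,0,0]
    - [0,0,0]
    - [0,0,0]
    - [0,0,0]
    - [0,0,0]
    - [0,0,0]
    - [0,0,0]
    - [0,0,0]
    - [0,0,0]
    - [0,0,0]

```text
time_s: 17.35
position: [614.0, 148.9, 49.8]
tcp_rot: [[0.195, 0.981, 0.001], [0.981, -0.195, -0.0], [-0.0, 0.001, -1.0]]
wrist_force: [0.5, -0.6, -0.8]
width: 48.8
gripper_force: 64.7
```

```bash
python3 -c "
from h import *
s=read_state();print(s['position'].round(1),s['wrist_force'])"
```

```text
[614.  148.9  49.8] [ 0.54889153 -0.63739433 -0.78284786]
```

>>> step_arm:
  grip: [-0.5,-0.5,-0.5,-0.5,-0.5,-0.5,-0.5,-0.5,-0.5,-0.5]
  travel:
    - [0,0,0]
    - [0,0,0]
    - [0,0,0]
    - [0,0,0]
    - [0,0,-3]
    - [0,0,-6]
    - [0,0,-9]
    - [0,0,-12]
    - [0,0,-15]
    - [0,0,-15]
  rotation:
    - [0,0,0]
    - [0,0,0]
    - [0,0,0]
    - [0,0,0]
    - [0,0,0]
    - [0,0,0]
    - [0,0,0]
    - [0,0,0]
    - [0,0,0]
    - [0,0,0]

```text
time_s: 18.35
position: [615.7, 150.9, 204.1]
tcp_rot: [[0.194, 0.981, 0.007], [0.981, -0.194, 0.002], [0.004, 0.007, -1.0]]
wrist_force: [0.7, -0.2, -0.5]
width: 64.2
gripper_force: 0.0
```

```bash
python3 chk.py
```

```text
orange None 
green (array([ 560.6, -371.3]), 10.7) 
red None 
yellow (array([ 429.3, -374.8]), 10.8) 
18.4 [614.7 150.5 201.8] 63.79900349230726
```

>>> step_arm:
  grip: [-0.5,-0.5,-0.5,-0.5,-0.5,-0.5,-0.5,-0.5,-0.5,-0.5]
  travel:
    - [-45,4.5,0]
    - [-45,4.5,0]
    - [-45,4.5,0]
    - [-45,4.5,0]
    - [-45,4.5,0]
    - [-45,4.5,0]
    - [-45,4.5,0]
    - [-45,4.5,0]
    - [-45,4.5,0]
    - [-45,4.5,0]
  rotation:
    - [0,0,0]
    - [0,0,0]
    - [0,0,0]
    - [0,0,0]
    - [0,0,0]
    - [0,0,0]
    - [0,0,0]
    - [0,0,0]
    - [0,0,0]
    - [0,0,0]

```text
time_s: 19.4
position: [567.0, -309.4, 197.5]
tcp_rot: [[0.204, 0.979, -0.003], [0.979, -0.204, -0.004], [-0.004, -0.002, -1.0]]
wrist_force: [-0.2, -0.5, 0.0]
width: 64.2
gripper_force: 0.0
```

```bash
python3 chk.py; python3 -c "
from h import *
print(delta((560.8,-371.1),19))"
```

```text
orange None cradle [53.6 28.1] 11.8 
green (array([ 560.8, -369.6]), 10.3) 
red None cradle [-55.4  29.5] 12.0 
yellow (array([ 433.2, -355.6]), 4.6) 
19.45 [ 568.2 -305.3  197.6] 63.76785974430533
[-6.57  0.64 17.87]
```

>>> step_arm:
  grip: [-0.5,-0.5,-0.5,-0.5,-0.5,-0.5,-0.5,-0.5,-0.5,-0.5]
  travel:
    - [-7,0.4,0]
    - [-7,0.4,4]
    - [-7,0.4,8]
    - [-7,0.4,10]
    - [-7,0.4,10]
    - [-7,0.4,10]
    - [-7,0.4,10]
    - [-7,0.4,10]
    - [-7,0.4,10]
    - [-7,0.4,10]
  rotation:
    - [0,0,0]
    - [0,0,0]
    - [0,0,0]
    - [0,0,0]
    - [0,0,0]
    - [0,0,0]
    - [0,0,0]
    - [0,0,0]
    - [0,0,0]
    - [0,0,0]

```text
time_s: 20.45
position: [561.1, -369.6, 100.0]
tcp_rot: [[0.194, 0.981, 0.001], [0.981, -0.194, -0.001], [-0.0, 0.001, -1.0]]
wrist_force: [-0.2, 0.9, -0.2]
width: 63.9
gripper_force: 0.0
```

```bash
python3 -c "
from h import *
print(read_state()['position'].round(1),delta((560.8,-371.1),19))"
```

```text
[ 561.1 -369.6  100. ] [-0.15 -0.01  8.1 ]
```

>>> step_arm:
  grip: [-0.5,-0.5,-0.5,-0.5,-0.5,-0.5,1,1,1,1]
  travel:
    - [-0.1,0,3]
    - [-0.1,0,6]
    - [-0.1,0,8.1]
    - [-0.1,0,8.1]
    - [-0.1,0,8.1]
    - [-0.1,0,8.1]
    - [-0.1,0,8.1]
    - [-0.1,0,8.1]
    - [-0.1,0,8.1]
    - [-0.1,0,8.1]
  rotation:
    - [0,0,0]
    - [0,0,0]
    - [0,0,0]
    - [0,0,0]
    - [0,0,0]
    - [0,0,0]
    - [0,0,0]
    - [0,0,0]
    - [0,0,0]
    - [0,0,0]

```text
time_s: 21.45
position: [561.6, -371.0, 20.1]
tcp_rot: [[0.194, 0.981, 0.002], [0.981, -0.194, -0.001], [-0.001, 0.002, -1.0]]
wrist_force: [0.1, -0.1, 6.5]
width: 48.7
gripper_force: 61.4
```

>>> step_arm:
  grip: [1,1,1,1,1,1,1,1,1,1]
  travel:
    - [0,0,0]
    - [0,0,0]
    - [0,0,0]
    - [0,0,-4]
    - [0,0,-8]
    - [0,0,-12]
    - [0,0,-16]
    - [0,0,-19]
    - [0,0,-19]
    - [0,0,-19]
  rotation:
    - [0,0,0]
    - [0,0,0]
    - [0,0,0]
    - [0,0,0]
    - [0,0,0]
    - [0,0,0]
    - [0,0,0]
    - [0,0,0]
    - [0,0,0]
    - [0,0,0]

```text
time_s: 22.45
position: [560.8, -370.6, 209.4]
tcp_rot: [[0.194, 0.981, 0.001], [0.981, -0.194, -0.001], [-0.001, 0.002, -1.0]]
wrist_force: [0.4, -0.6, -1.3]
width: 49.1
gripper_force: 62.4
```

```bash
python3 -c "
from h import *
s=read_state();print(s['position'].round(1),s['width'])
for p in [(55,-31)]: print(p,wo(p),delta(wo(p),s['position'][2]))"
```

```text
[ 560.8 -370.6  209.4] 49.101531899300426
(55, -31) [601.74878  87.82766] [45.76 -4.86 -0.05]
```

>>> step_arm:
  grip: [1,1,1,1,1,1,1,1,1,1]
  travel:
    - [45.8,-4.9,0]
    - [45.8,-4.9,0]
    - [45.8,-4.9,0]
    - [45.8,-4.9,0]
    - [45.8,-4.9,0]
    - [45.8,-4.9,0]
    - [45.8,-4.9,0]
    - [45.8,-4.9,0]
    - [45.8,-4.9,0]
    - [45.8,-4.9,0]
  rotation:
    - [0,0,0]
    - [0,0,0]
    - [0,0,0]
    - [0,0,0]
    - [0,0,0]
    - [0,0,0]
    - [0,0,0]
    - [0,0,0]
    - [0,0,0]
    - [0,0,0]

```text
time_s: 23.45
position: [600.0, 96.3, 207.3]
tcp_rot: [[0.185, 0.983, -0.002], [0.983, -0.185, 0.004], [0.004, -0.002, -1.0]]
wrist_force: [0.2, -0.4, -0.7]
width: 49.1
gripper_force: 62.5
```

>>> step_arm:
  grip: [1,1,1,1,1,1,1,1,1,1]
  travel:
    - [0,0,0]
    - [0,0,0]
    - [0,0,4]
    - [0,0,7]
    - [0,0,10]
    - [0,0,13]
    - [0,0,15]
    - [0,0,15.8]
    - [0,0,15.8]
    - [0,0,15.8]
  rotation:
    - [0,0,0]
    - [0,0,0]
    - [0,0,0]
    - [0,0,0]
    - [0,0,0]
    - [0,0,0]
    - [0,0,0]
    - [0,0,0]
    - [0,0,0]
    - [0,0,0]

```text
time_s: 24.45
position: [601.6, 86.5, 50.6]
tcp_rot: [[0.196, 0.981, 0.0], [0.981, -0.196, -0.001], [-0.001, 0.0, -1.0]]
wrist_force: [0.3, -0.4, -1.1]
width: 48.8
gripper_force: 62.6
```

```bash
python3 -c "
from h import *
s=read_state();print(s['position'].round(1),s['wrist_force'],sh(s['position']))"
```

```text
[601.6  86.5  50.6] [ 0.2952409  -0.35290718 -1.14018351] [ 55.08557839 -32.38519349]
```

>>> step_arm:
  grip: [-0.5,-0.5,-0.5,-0.5,-0.5,-0.5,-0.5,-0.5,-0.5,-0.5]
  travel:
    - [0,0,0]
    - [0,0,0]
    - [0,0,0]
    - [0,0,0]
    - [0,0,-3]
    - [0,0,-6]
    - [0,0,-9]
    - [0,0,-12]
    - [0,0,-15]
    - [0,0,-15]
  rotation:
    - [0,0,0]
    - [0,0,0]
    - [0,0,0]
    - [0,0,0]
    - [0,0,0]
    - [0,0,0]
    - [0,0,0]
    - [0,0,0]
    - [0,0,0]
    - [0,0,0]

```text
time_s: 25.45
position: [603.5, 88.5, 204.9]
tcp_rot: [[0.195, 0.981, 0.007], [0.981, -0.195, 0.001], [0.003, 0.007, -1.0]]
wrist_force: [1.1, 1.3, 0.1]
width: 63.9
gripper_force: 0.0
```

>>> step_arm:
  grip: [-0.5,-0.5,-0.5,-0.5,-0.5,-0.5,-0.5,-0.5,-0.5,-0.5]
  travel:
    - [-45,-7.5,0]
    - [-45,-7.5,0]
    - [-45,-7.5,0]
    - [-45,-7.5,0]
    - [-45,-7.5,0]
    - [-45,-7.5,0]
    - [-45,-7.5,0]
    - [-45,-7.5,0]
    - [-45,-7.5,0]
    - [-45,-7.5,0]
  rotation:
    - [0,0,0]
    - [0,0,0]
    - [0,0,0]
    - [0,0,0]
    - [0,0,0]
    - [0,0,0]
    - [0,0,0]
    - [0,0,0]
    - [0,0,0]
    - [0,0,0]

```text
time_s: 26.45
position: [436.1, -345.9, 199.6]
tcp_rot: [[0.204, 0.979, -0.002], [0.979, -0.204, -0.003], [-0.003, -0.002, -1.0]]
wrist_force: [1.2, 0.2, -0.6]
width: 64.0
gripper_force: 0.0
```

>>> step_arm:
  grip: [-0.5,-0.5,-0.5,-0.5,-0.5,-0.5,-0.5,-0.5,-0.5,-0.5]
  travel:
    - [-3.6,-0.5,0]
    - [-3.6,-0.5,4]
    - [-3.6,-0.5,8]
    - [-3.6,-0.5,9.5]
    - [-3.6,-0.5,9.5]
    - [-3.6,-0.5,9.5]
    - [-3.6,-0.5,9.5]
    - [-3.6,-0.5,9.5]
    - [-3.6,-0.5,9.5]
    - [-3.6,-0.5,9.5]
  rotation:
    - [0,0,0]
    - [0,0,0]
    - [0,0,0]
    - [0,0,0]
    - [0,0,0]
    - [0,0,0]
    - [0,0,0]
    - [0,0,0]
    - [0,0,0]
    - [0,0,0]

```text
time_s: 27.45
position: [428.9, -373.1, 105.9]
tcp_rot: [[0.194, 0.981, 0.001], [0.981, -0.194, -0.001], [-0.0, 0.001, -1.0]]
wrist_force: [0.5, 0.1, -0.6]
width: 64.6
gripper_force: 0.0
```

```bash
python3 chk.py; python3 -c "
from h import *
print(delta((429,-374.6),19))
c=snap('wrist','w3.png'); print(proj(c,[429,-374.6,60]))"
```

```text
orange None cradle [54. 28.] 11.8 
green None cradle [ 35.5 -66. ] 11.6 
red None cradle [-55.7  29.4] 11.9 
yellow (array([ 428.9, -373.7]), 10.5) 
27.5 [ 428.8 -373.1  105.7] 63.888882602708144
[-0.14  0.04  8.67]
[[324.94587315 274.0880263 ]]
```

View pics/w3.png

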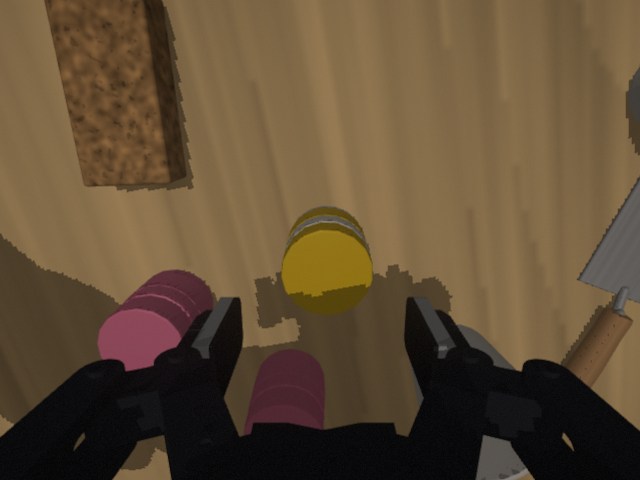

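Wrist view: yellow lid at (327,270), matching the prediction of (325,274), with the pink ones clear of it. The green jar in the cradle was knocked to (35,-66); I will mend that after yellow.

>>> step_arm:
  grip: [-0.5,-0.5,-0.5,-0.5,-0.5,-0.5,1,1,1,1]
  travel:
    - [-0.1,0,3]
    - [-0.1,0,6]
    - [-0.1,0,8.6]
    - [-0.1,0,8.6]
    - [-0.1,0,8.6]
    - [-0.1,0,8.6]
    - [-0.1,0,8.6]
    - [-0.1,0,8.6]
    - [-0.1,0,8.6]
    - [-0.1,0,8.6]
  rotation:
    - [0,0,0]
    - [0,0,0]
    - [0,0,0]
    - [0,0,0]
    - [0,0,0]
    - [0,0,0]
    - [0,0,0]
    - [0,0,0]
    - [0,0,0]
    - [0,0,0]

```text
time_s: 28.55
position: [429.3, -374.6, 21.0]
tcp_rot: [[0.194, 0.981, 0.002], [0.981, -0.194, -0.002], [-0.001, 0.002, -1.0]]
wrist_force: [-1.0, 1.1, 8.1]
width: 48.9
gripper_force: 61.1
```

>>> step_arm:
  grip: [1,1,1,1,1,1,1,1,1,1]
  travel:
    - [0,0,0]
    - [0,0,0]
    - [0,0,0]
    - [0,0,-4]
    - [0,0,-8]
    - [0,0,-12]
    - [0,0,-16]
    - [0,0,-19]
    - [0,0,-19]
    - [0,0,-19]
  rotation:
    - [0,0,0]
    - [0,0,0]
    - [0,0,0]
    - [0,0,0]
    - [0,0,0]
    - [0,0,0]
    - [0,0,0]
    - [0,0,0]
    - [0,0,0]
    - [0,0,0]

```text
time_s: 29.55
position: [428.4, -374.1, 210.2]
tcp_rot: [[0.194, 0.981, 0.001], [0.981, -0.194, -0.001], [-0.001, 0.001, -1.0]]
wrist_force: [-0.5, -0.2, -2.8]
width: 48.4
gripper_force: 62.7
```

```bash
python3 chk.py; python3 -c "
from h import *
s=read_state();
for p in [(-55,-31)]: print(p,wo(p),delta(wo(p),s['position'][2]))
c=snap('scene');h=cv2.cvtColor(c['pixels'],cv2.COLOR_BGR2HSV)
u,v=proj(c,[*wo((35.5,-66)),60])[0].astype(int);print(u,v)
t=cv2.imread('pics/t.png')[125:295,85:320]
a=np.hstack([cv2.resize(t,(400,290)),cv2.resize(c['pixels'][v-70:v+75,u-100:u+100],(400,290))]);cv2.imwrite('pics/g.png',a)"
```

```text
orange None cradle [53.8 28. ] 11.8 
green None cradle [ 35.4 -65.6] 11.7 
red None cradle [-55.4  29.5] 12.0 
yellow (array([ 448.7, -412.9]), 9.6) 
29.6 [ 427.9 -373.7  209.1] 48.82047577604285
(-55, -31) [493.83438 109.14786] [ 4.865e+01 -2.900e+00 -1.000e-02]
383 224
```

View pics/g.png

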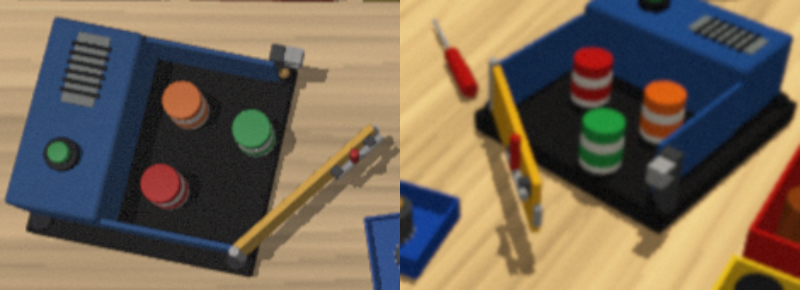

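Crop: all three placed jars stand upright; green has shifted to the cradle edge. Placing yellow next, then re-placing green.

>>> step_arm:
  grip: [1,1,1,1,1,1,1,1,1,1]
  travel:
    - [46,-2.8,0]
    - [46,-2.8,0]
    - [46,-2.8,0]
    - [46,-2.8,0]
    - [46,-2.8,0]
    - [46,-2.8,0]
    - [46,-2.8,0]
    - [46,-2.8,0]
    - [46,-2.8,0]
    - [46,-2.8,0]
  rotation:
    - [0,0,0]
    - [0,0,0]
    - [0,0,0]
    - [0,0,0]
    - [0,0,0]
    - [0,0,0]
    - [0,0,0]
    - [0,0,0]
    - [0,0,0]
    - [0,0,0]

```text
time_s: 30.65
position: [489.7, 89.5, 208.6]
tcp_rot: [[0.186, 0.983, -0.001], [0.983, -0.186, 0.003], [0.003, -0.001, -1.0]]
wrist_force: [-1.5, 0.5, -1.9]
width: 48.7
gripper_force: 62.7
```

>>> step_arm:
  grip: [1,1,1,1,1,1,1,1,1,1]
  travel:
    - [2.7,-0.1,0]
    - [2.7,-0.1,0]
    - [2.7,-0.1,4]
    - [2.7,-0.1,7]
    - [2.7,-0.1,10]
    - [2.7,-0.1,13]
    - [2.7,-0.1,15]
    - [2.7,-0.1,15.8]
    - [2.7,-0.1,15.8]
    - [2.7,-0.1,15.8]
  rotation:
    - [0,0,0]
    - [0,0,0]
    - [0,0,0]
    - [0,0,0]
    - [0,0,0]
    - [0,0,0]
    - [0,0,0]
    - [0,0,0]
    - [0,0,0]
    - [0,0,0]

```text
time_s: 31.65
position: [494.1, 108.9, 51.1]
tcp_rot: [[0.194, 0.981, -0.001], [0.981, -0.194, -0.0], [-0.001, -0.001, -1.0]]
wrist_force: [-1.5, 0.5, -1.2]
width: 48.7
gripper_force: 65.1
```

```bash
python3 -c "
from h import *
s=read_state();print(s['position'].round(1),s['wrist_force'],sh(s['position']))"
```

```text
[494.1 108.9  51.1] [-1.49949488  0.5047203  -1.17196504] [-54.65310194 -31.17978786]
```

>>> step_arm:
  grip: [-0.5,-0.5,-0.5,-0.5,-0.5,-0.5,-0.5,-0.5,-0.5,-0.5]
  travel:
    - [0,0,0]
    - [0,0,0]
    - [0,0,0]
    - [0,0,0]
    - [0,0,-3]
    - [0,0,-6]
    - [0,0,-8]
    - [0,0,-8]
    - [-3.2,4,-8]
    - [-3.2,9.1,-8]
  rotation:
    - [0,0,0]
    - [0,0,0]
    - [0,0,0]
    - [0,0,0]
    - [0,0,0]
    - [0,0,0]
    - [0,0,0]
    - [0,0,0]
    - [0,0,0]
    - [0,0,0]

```text
time_s: 32.65
position: [574.4, 56.7, 131.2]
tcp_rot: [[0.195, 0.981, -0.002], [0.981, -0.195, -0.003], [-0.004, -0.001, -1.0]]
wrist_force: [1.5, -0.1, 0.5]
width: 64.1
gripper_force: 0.0
```

>>> step_arm:
  grip: [-0.5,-0.5,-0.5,-0.5,-0.5,-0.5,-0.5,-0.5,-0.5,-0.5]
  travel:
    - [0,0,0]
    - [0,0,0]
    - [0,0,0]
    - [0,0,0]
    - [0,0,0]
    - [0,0,0]
    - [0,0,0]
    - [0,0,0]
    - [0,0,0]
    - [0,0,0]
  rotation:
    - [0,0,0]
    - [0,0,0]
    - [0,0,0]
    - [0,0,0]
    - [0,0,0]
    - [0,0,0]
    - [0,0,0]
    - [0,0,0]
    - [0,0,0]
    - [0,0,0]

```text
time_s: 33.65
position: [575.5, 60.9, 131.3]
tcp_rot: [[0.194, 0.981, 0.0], [0.981, -0.194, 0.0], [0.0, 0.0, -1.0]]
wrist_force: [-0.0, -0.8, 0.3]
width: 63.9
gripper_force: 0.0
```

```bash
python3 -c "
from h import *
s=read_state();print(s['position'].round(1),sh(s['position']))
c=snap('wrist')
for p in ((36.8,-63),(-55,-31)):
  r=jar(c,'green' if p[0]>0 else 'yellow',wo(p),90,80);print(r,sh(r[0]) if r else 0, delta(r[0],50) if r else 0)"
```

```text
[575.5  60.9 131.3] [ 34.51539255 -62.52953722]
(array([577.1,  62. ]), 47.7) [ 35.82479 -61.11557] [0.14 0.13 8.13]
(array([496.9, 110. ]), 54.8) [-52.157978 -29.570014] [ 3.3  -8.67  8.13]
```

>>> step_arm:
  grip: [-0.5,-0.5,-0.5,-0.5,-0.5,1,1,1,1,1]
  travel:
    - [0.1,0.1,3]
    - [0.1,0.1,6]
    - [0.1,0.1,8]
    - [0.1,0.1,8]
    - [0.1,0.1,8]
    - [0.1,0.1,8]
    - [0.1,0.1,8]
    - [0.1,0.1,8]
    - [0.1,0.1,8]
    - [0.1,0.1,8]
  rotation:
    - [0,0,0]
    - [0,0,0]
    - [0,0,0]
    - [0,0,0]
    - [0,0,0]
    - [0,0,0]
    - [0,0,0]
    - [0,0,0]
    - [0,0,0]
    - [0,0,0]

```text
time_s: 34.7
position: [577.7, 61.9, 52.8]
tcp_rot: [[0.194, 0.981, 0.003], [0.981, -0.194, 0.0], [0.001, 0.002, -1.0]]
wrist_force: [-1.0, 1.1, 7.5]
width: 48.8
gripper_force: 62.1
```

>>> step_arm:
  grip: [1,1,1,1,1,1,1,1,1,1]
  travel:
    - [0,0,0]
    - [0,0,0]
    - [0,0,-1.5]
    - [1.5,0.8,-1.5]
    - [3,1.8,-1.5]
    - [3,1.8,-1.5]
    - [3,1.8,-0.8]
    - [3,1.8,-0.1]
    - [3,1.8,0]
    - [3,1.8,0]
  rotation:
    - [0,0,0]
    - [0,0,0]
    - [0,0,0]
    - [0,0,0]
    - [0,0,0]
    - [0,0,0]
    - [0,0,0]
    - [0,0,0]
    - [0,0,0]
    - [0,0,0]

```text
time_s: 35.7
position: [599.9, 86.9, 52.0]
tcp_rot: [[0.195, 0.981, 0.0], [0.981, -0.195, -0.001], [-0.001, 0.001, -1.0]]
wrist_force: [-2.8, -0.5, 13.2]
width: 49.1
gripper_force: 65.6
```

>>> step_arm:
  grip: [1,-0.5,-0.5,-0.5,-0.5,-0.5,-0.5,-0.5,-0.5,-0.5]
  travel:
    - [0,0,0]
    - [0,0,0]
    - [0,0,0]
    - [0,0,0]
    - [0,0,0]
    - [0,0,-3]
    - [0,0,-6]
    - [0,0,-9]
    - [0,0,-12]
    - [0,0,-15]
  rotation:
    - [0,0,0]
    - [0,0,0]
    - [0,0,0]
    - [0,0,0]
    - [0,0,0]
    - [0,0,0]
    - [0,0,0]
    - [0,0,0]
    - [0,0,0]
    - [0,0,0]

```text
time_s: 36.7
position: [600.0, 87.6, 202.3]
tcp_rot: [[0.194, 0.981, -0.0], [0.981, -0.194, 0.0], [0.0, -0.0, -1.0]]
wrist_force: [0.3, -0.4, 0.6]
width: 64.1
gripper_force: 0.0
```

>>> step_arm:
  grip: [1,1,1,1,1,1,1,1,1,1]
  travel:
    - [-15.6,-11.3,0]
    - [-15.6,-11.3,0]
    - [-15.6,-11.3,0]
    - [-15.6,-11.3,0]
    - [-15.6,-11.3,0]
    - [-15.6,-11.3,0]
    - [-15.6,-11.3,0]
    - [-15.6,-11.3,0]
    - [-15.6,-11.3,0]
    - [-15.6,-11.3,0]
  rotation:
    - [0,0,0]
    - [0,0,0]
    - [0,0,0]
    - [0,0,0]
    - [0,0,0]
    - [0,0,0]
    - [0,0,0]
    - [0,0,0]
    - [0,0,0]
    - [0,0,0]

```text
time_s: 37.7
position: [459.4, -42.9, 201.1]
tcp_rot: [[0.193, 0.981, -0.0], [0.981, -0.193, 0.0], [0.0, -0.0, -1.0]]
wrist_force: [-0.3, 0.3, -0.3]
width: -0.0
gripper_force: 0.0
```

```bash
python3 chk.py; python3 -c "
from h import *
s=read_state();print(sh(s['position']),delta(wo((-60,-188)),75))
c=snap('wrist','w4.png')"
```

```text
orange None cradle [54. 28.] 11.8 
green None 
red None cradle [-54.9  29.9] 11.9 
yellow None cradle [-55.2 -34. ] 11.4 
37.75 [459.4 -43.1 201.1] -0.2737873473719912
[ -59.311263   -187.01601402] [-0.1  -0.07 12.61]
```

View pics/w4.png

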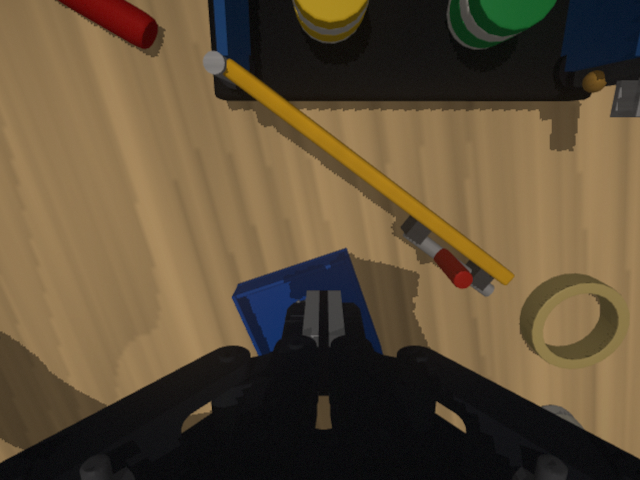

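Wrist view: gate swung open from (215,63) to (510,278), knob at (460,275), fingers shut and outside the gate; jars stand in the cradle. Descending and sweeping the gate shut.

>>> step_arm:
  grip: [1,1,1,1,1,1,1,1,1,1]
  travel:
    - [0,0,3]
    - [0,0,6]
    - [0,0,9]
    - [0,0,11.6]
    - [0,0,11.6]
    - [0,0,11.6]
    - [0,0,11.6]
    - [0,0,11.6]
    - [0,0,11.6]
    - [0,0,11.6]
  rotation:
    - [0,0,0]
    - [0,0,0]
    - [0,0,0]
    - [0,0,0]
    - [0,0,0]
    - [0,0,0]
    - [0,0,0]
    - [0,0,0]
    - [0,0,0]
    - [0,0,0]

```text
time_s: 38.8
position: [459.4, -43.7, 85.9]
tcp_rot: [[0.194, 0.981, 0.001], [0.981, -0.194, -0.0], [0.0, 0.001, -1.0]]
wrist_force: [-0.2, 0.3, -0.5]
width: 0.2
gripper_force: 0.0
```

>>> step_arm:
  grip: [1,1,1,1,1,1,1,1,1,1]
  travel:
    - [1,0.6,0]
    - [2,1.3,0]
    - [2.7,1.9,0]
    - [3.4,2.4,0]
    - [4.1,3,0]
    - [4.8,3.5,0]
    - [5.4,3.8,0]
    - [6,4.1,0]
    - [6.4,4.3,0]
    - [6.7,4.4,0]
  rotation:
    - [0,0,0]
    - [0,0,0]
    - [0,0,0]
    - [0,0,0]
    - [0,0,0]
    - [0,0,0]
    - [0,0,0]
    - [0,0,0]
    - [0,0,0]
    - [0,0,0]

```text
time_s: 39.8
position: [515.5, 14.0, 85.3]
tcp_rot: [[0.194, 0.981, 0.0], [0.981, -0.194, 0.0], [0.0, 0.0, -1.0]]
wrist_force: [-1.3, -0.2, 0.3]
width: 0.1
gripper_force: 0.3
```

>>> step_arm:
  grip: [1,1,1,1,1,1,1,1,1,1]
  travel:
    - [0.2,0,0]
    - [0.4,0.1,0]
    - [0.6,0.2,0]
    - [0.8,0.2,0]
    - [1,0.3,0]
    - [1.2,0.3,0]
    - [1.4,0.4,0]
    - [1.5,0.4,0]
    - [1.5,0.4,0]
    - [1.5,0.4,0]
  rotation:
    - [0,0,0]
    - [0,0,0]
    - [0,0,0]
    - [0,0,0]
    - [0,0,0]
    - [0,0,0]
    - [0,0,0]
    - [0,0,0]
    - [0,0,0]
    - [0,0,0]

```text
time_s: 40.8
position: [522.2, 27.7, 85.3]
tcp_rot: [[0.194, 0.981, 0.0], [0.981, -0.194, 0.0], [0.0, 0.0, -1.0]]
wrist_force: [0.5, 0.6, 0.3]
width: 0.1
gripper_force: 0.0
```

```bash
python3 -c "
from h import *
s=read_state();print(s['position'].round(1),sh(s['position']),s['wrist_force'])
c=snap('top','t2.png');w=snap('wrist')
cv2.imwrite('pics/m.png',np.hstack([cv2.resize(c['pixels'][125:295,85:320],(400,290)),cv2.resize(w['pixels'],(387,290))]))"
```

```text
[522.2  27.7  85.3] [ -11.43081806 -105.42390417] [0.4713861  0.55452515 0.26359685]
```

View pics/m.png

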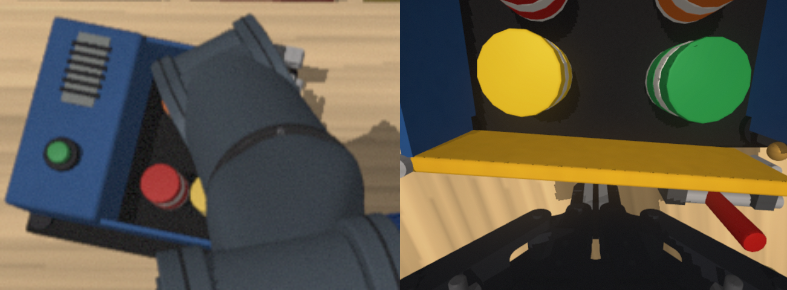

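Gate is nearly shut with the jars upright (yellow at (523,72), green at (705,78)); knob (755,240) clears the knuckles. Pushing on slowly.

>>> step_arm:
  grip: [1,1,1,1,1,1,1,1,1,1]
  travel:
    - [0.1,0,0]
    - [0.2,0,0]
    - [0.3,0,0]
    - [0.4,0,0]
    - [0.5,0,0]
    - [0.6,0,0]
    - [0.7,0,0]
    - [0.8,0,0]
    - [0.8,0,0]
    - [0.8,0,0]
  rotation:
    - [0,0,0]
    - [0,0,0]
    - [0,0,0]
    - [0,0,0]
    - [0,0,0]
    - [0,0,0]
    - [0,0,0]
    - [0,0,0]
    - [0,0,0]
    - [0,0,0]

```text
time_s: 41.9
position: [523.2, 32.1, 85.3]
tcp_rot: [[0.197, 0.98, -0.001], [0.98, -0.197, -0.004], [-0.004, -0.0, -1.0]]
wrist_force: [-1.2, -11.3, 3.9]
width: 0.0
gripper_force: 5.6
```

>>> step_arm:
  grip: [1,1,1,1,1,1,1,1,1,1]
  travel:
    - [0.1,0,0]
    - [0.2,0,0]
    - [0.3,0,0]
    - [0.4,0,0]
    - [0.4,0,0]
    - [0.4,0,0]
    - [0.4,0,0]
    - [0.4,0,0]
    - [0.4,0,0]
    - [0.4,0,0]
  rotation:
    - [0,0,0]
    - [0,0,0]
    - [0,0,0]
    - [0,0,0]
    - [0,0,0]
    - [0,0,0]
    - [0,0,0]
    - [0,0,0]
    - [0,0,0]
    - [0,0,0]

```text
time_s: 42.9
position: [524.2, 36.0, 85.3]
tcp_rot: [[0.196, 0.981, -0.001], [0.98, -0.197, -0.004], [-0.004, -0.0, -1.0]]
wrist_force: [0.1, -12.8, 3.7]
width: 0.2
gripper_force: 5.9
```

```bash
cat > gate.py <<'E'
from h import *
s=read_state();print(s['position'].round(1),sh(s['position']),s['wrist_force'].round(1))
w=snap('wrist','w5.png');h=cv2.cvtColor(w['pixels'],cv2.COLOR_BGR2HSV)
k=cv2.inRange(h,np.array((18,150,60)),np.array((32,255,255)))
# inner top edge of gate (z=105): sample columns, topmost-run fit near the predicted gate
L=[]
for x in np.linspace(-60,90,16):
    u,v=proj(w,[*wo((x,-78)),105])[0].round().astype(int)
    if not(0<=u<640): continue
    col=k[max(0,v-30):v+40,u];
    if col.any():
        vv=max(0,v-30)+np.flatnonzero(col)[0];L.append(sh(onz(w,u,vv,105)[:2]))
L=np.array(L);p=np.polyfit(L[:,0],L[:,1],1);print(L.round(1).tolist());print('slope rad',-p[0],'inner y at 0',p[1])
E
python3 gate.py
```

```text
[524.2  36.   85.3] [-11.05525365 -96.878074  ] [  0.1 -12.8   3.7]
[[-58.9, -67.1], [-49.2, -67.1], [-39.2, -67.1], [-29.5, -67.2], [-19.8, -67.2], [-10.1, -67.2], [-0.1, -67.2], [9.6, -67.3], [19.2, -67.3], [28.9, -66.9], [38.9, -67.0], [48.6, -67.0], [58.2, -67.0], [67.9, -67.0], [77.9, -67.1], [87.7, -67.8]]
slope rad 0.0006243349466398635 inner y at 0 -67.14833961889228
```

View pics/w5.png

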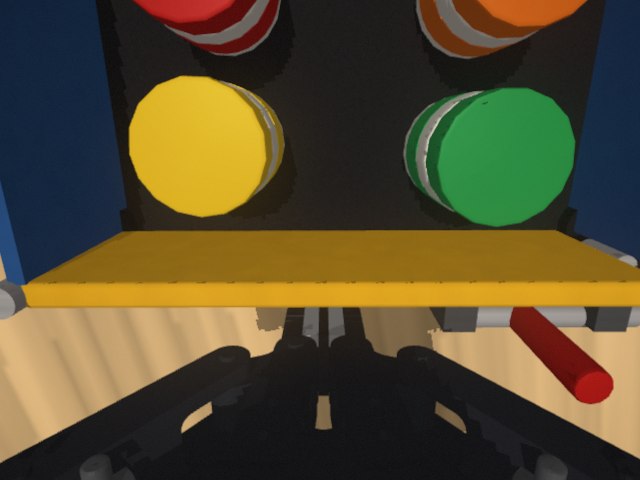

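The gate's edge is level in the view (row 283 left, 282 right), so it is near 0. One more small push to confirm the hard stop.

>>> step_arm:
  grip: [1,1,1,1,1,1,1,1,1,1]
  travel:
    - [0.1,0,0]
    - [0.2,0,0]
    - [0.3,0,0]
    - [0.3,0,0]
    - [0.3,0,0]
    - [0.3,0,0]
    - [0.3,0,0]
    - [0.3,0,0]
    - [0.3,0,0]
    - [0.3,0,0]
  rotation:
    - [0,0,0]
    - [0,0,0]
    - [0,0,0]
    - [0,0,0]
    - [0,0,0]
    - [0,0,0]
    - [0,0,0]
    - [0,0,0]
    - [0,0,0]
    - [0,0,0]

```text
time_s: 43.95
position: [524.2, 36.1, 85.3]
tcp_rot: [[0.199, 0.98, -0.002], [0.98, -0.199, -0.007], [-0.008, -0.001, -1.0]]
wrist_force: [-1.0, -19.7, 7.7]
width: 0.4
gripper_force: 10.3
```

Hard stop reached (19.7 N, no movement): the gate is seated. Backing off, then locating the knob.

>>> step_arm:
  grip: [1,1,1,1,1,-0.3,-0.3,-0.3,-0.3,-0.3]
  travel:
    - [-1,0,0]
    - [-2.5,0,0]
    - [-4,0,0]
    - [-4,0,-4]
    - [-4,0,-8]
    - [-4,3,-11]
    - [-4,6,-11]
    - [-4,6,-11]
    - [-4,6,-11]
    - [-4,6,-11]
  rotation:
    - [0,0,0]
    - [0,0,0]
    - [0,0,0]
    - [0,0,0]
    - [0,0,0]
    - [0,0,0]
    - [0,0,0]
    - [0,0,0]
    - [0,0,0]
    - [0,0,0]

```text
time_s: 44.95
position: [574.8, -8.7, 194.7]
tcp_rot: [[0.193, 0.981, -0.002], [0.981, -0.193, 0.0], [-0.0, -0.002, -1.0]]
wrist_force: [-0.3, 0.2, -0.3]
width: 55.7
gripper_force: 0.0
```

```bash
cat > knob.py <<'E'
from h import *
w=snap('wrist','w6.png');h=cv2.cvtColor(w['pixels'],cv2.COLOR_BGR2HSV)
k=cv2.inRange(h,np.array((0,150,60)),np.array((6,255,255)))|cv2.inRange(h,np.array((174,150,60)),np.array((179,255,255)))
for q in cv2.findContours(k,0,2)[0]:
    if cv2.contourArea(q)>150:
        x,y,a,b=cv2.boundingRect(q);m=np.zeros_like(k);cv2.drawContours(m,[q],-1,255,-1)
        pts=q[:,0];low=pts[pts[:,1]>y+b-1-6];print((x,y,a,b),cv2.contourArea(q))
        # top disc of pin: farthest from image of its foot
        br=int(np.percentile(h[...,2][m>0],70));t=((h[...,2]>=br)&(m>0)).astype(np.uint8)
        M=cv2.moments(q);print('cent',M['m10']/M['m00'],M['m01']/M['m00'])
s=read_state();print(s['position'].round(1),sh(s['position']),s['width'])
print('pred top',proj(w,[*wo((66,-98)),135]),'foot',proj(w,[*wo((66,-98)),105]))
E
python3 knob.py
```

```text
(345, 178, 25, 32) 511.0
cent 356.54598825831704 194.01206784083496
(0, 82, 31, 41) 884.0
cent 13.301847662141778 104.73981900452489
(554, 0, 86, 226) 17391.0
cent 598.7894408985491 105.1642228739003
(150, 0, 58, 28) 484.0
cent 187.61053719008265 15.37190082644628
(125, 0, 57, 13) 424.5
cent 154.44483706321162 4.597958382410679
[574.9  -8.5 194.8] [  47.33957649 -130.73964435] 55.616979567925654
pred top [[359.61781953 203.6979367 ]] foot [[355.20813917 193.9580969 ]]
```

View pics/w6.png

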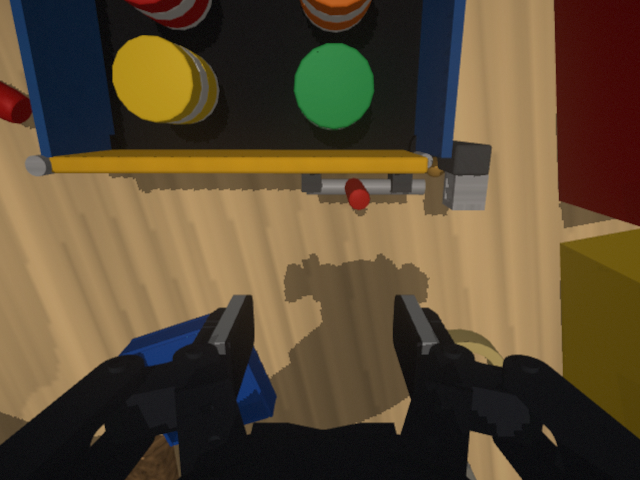

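Wrist view: gate shut along row 162 against the post, knob top at (360,202) against a prediction of (360,204). So the knob is at shaker (66,-97.5). Pinching it.

>>> step_arm:
  grip: [-0.3,-0.3,-0.3,-0.3,-0.3,-0.3,-0.3,-0.3,1,1]
  travel:
    - [3.3,1.9,0]
    - [3.3,1.9,2]
    - [3.3,1.9,4]
    - [3.3,1.9,6]
    - [3.3,1.9,7.5]
    - [3.3,1.9,8]
    - [3.3,1.9,8]
    - [3.3,1.9,8]
    - [3.3,1.9,8]
    - [3.3,1.9,8]
  rotation:
    - [0,0,0]
    - [0,0,0]
    - [0,0,0]
    - [0,0,0]
    - [0,0,0]
    - [0,0,0]
    - [0,0,0]
    - [0,0,0]
    - [0,0,0]
    - [0,0,0]
  force: 25

```text
time_s: 46.0
position: [601.5, 20.1, 116.0]
tcp_rot: [[0.194, 0.981, 0.001], [0.981, -0.194, 0.0], [0.0, 0.001, -1.0]]
wrist_force: [-0.8, -0.9, 0.8]
width: 27.2
gripper_force: 0.0
```

>>> step_arm:
  grip: [1,1,1,1,1,1,1,1,1,1]
  travel:
    - [0,0,0]
    - [0,0,0]
    - [0,0,0]
    - [0,0,0]
    - [0,0,0]
    - [0,0,0]
    - [0,0,0]
    - [0,0,0]
    - [0,0,0]
    - [0,0,0]
  rotation:
    - [0,0,0]
    - [0,0,0]
    - [0,0,0]
    - [0,0,0]
    - [0,0,0]
    - [0,0,0]
    - [0,0,0]
    - [0,0,0]
    - [0,0,0]
    - [0,0,0]

```text
time_s: 47.0
position: [601.3, 20.2, 115.8]
tcp_rot: [[0.194, 0.981, 0.0], [0.981, -0.194, -0.0], [0.0, 0.0, -1.0]]
wrist_force: [-2.3, -1.2, 6.1]
width: 10.8
gripper_force: 24.6
```

```bash
python3 -c "
from h import *
s=read_state();print(s['position'].round(1),sh(s['position']),s['width'],s['gripper_force'],s['wrist_force'])"
```

```text
[601.3  20.2 115.8] [ 67.62610231 -97.47947942] 10.80840000545926 24.56105500459671 [-2.31277415 -1.22785941  6.14663049]
```

>>> step_arm:
  grip: [1,1,1,1,1,1,1,1,1,1]
  travel:
    - [0,0.5,0]
    - [0,1,0]
    - [0,1.5,0]
    - [0,2,0]
    - [0,2.5,0]
    - [0,3,0]
    - [0,3.5,0]
    - [0,4,0]
    - [0,4.1,0]
    - [0,4.2,0]
  rotation:
    - [0,0,0]
    - [0,0,0]
    - [0,0,0]
    - [0,0,0]
    - [0,0,0]
    - [0,0,0]
    - [0,0,0]
    - [0,0,0]
    - [0,0,0]
    - [0,0,0]

```text
time_s: 48.0
position: [635.6, 13.4, 115.3]
tcp_rot: [[0.192, 0.981, -0.013], [0.981, -0.192, -0.0], [-0.003, -0.012, -1.0]]
wrist_force: [-30.1, 3.4, 25.4]
width: 10.7
gripper_force: 27.2
```

```bash
python3 -c "
from h import *
s=read_state();print(s['position'].round(1),sh(s['position']),s['width'],s['gripper_force'],s['wrist_force'])"
```

```text
[635.6  13.4 115.3] [102.66305714 -97.44770059] 10.718388170726723 27.15601935982704 [-30.11272556   3.44416784  25.39676969]
```

>>> step_arm:
  grip: [1,1,1,-0.6,-0.6,-0.6,-0.6,-0.6,-0.6,-0.6]
  travel:
    - [0,-0.5,0]
    - [0,-0.7,0]
    - [0,-0.7,0]
    - [0,-0.7,0]
    - [0,-0.7,0]
    - [0,-0.7,0]
    - [0,-0.7,-3]
    - [-1,-0.7,-6]
    - [-3,-2,-8]
    - [-3,-2,-8]
  rotation:
    - [0,0,0]
    - [0,0,0]
    - [0,0,0]
    - [0,0,0]
    - [0,0,0]
    - [0,0,0]
    - [0,0,0]
    - [0,0,0]
    - [0,0,0]
    - [0,0,0]

```text
time_s: 49.0
position: [617.2, -16.2, 198.0]
tcp_rot: [[0.197, 0.98, 0.004], [0.98, -0.197, -0.002], [-0.001, 0.004, -1.0]]
wrist_force: [0.1, -0.9, 0.8]
width: 68.7
gripper_force: 0.0
```

```bash
sed -i 's/66,-98/103,-98/g;s/w6.png/w7.png/' knob.py; python3 knob.py
```

```text
(332, 178, 22, 31) 458.5
cent 341.99236641221376 193.99890948745912
(494, 0, 146, 227) 25605.0
cent 564.2413460912582 103.49636138774977
(94, 0, 51, 30) 582.0
cent 125.89977090492553 15.74684994272623
(46, 0, 67, 15) 612.0
cent 82.3474945533769 5.538126361655773
[617.2 -14.9 196.5] [  90.08589609 -128.78783747] 68.09110711599426
pred top [[347.09842089 203.74930768]] foot [[344.00203905 194.10022747]]
```

View pics/w7.png

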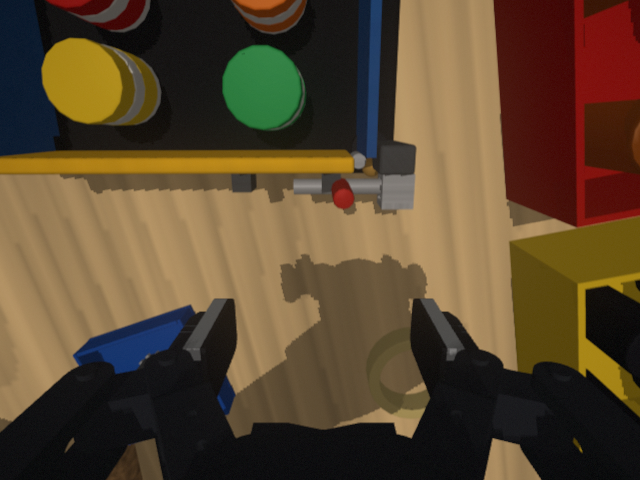

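Wrist view: knob top now at (344,202), about shaker x 101, so the slide is roughly 35–36 mm; the outer finger was likely stopped by the keeper. I'll push the rest with shut fingers from behind the knob.

>>> step_arm:
  grip: [1,1,1,1,1,1,1,1,1,1]
  travel:
    - [0,-2.2,0]
    - [1.5,-2.2,0]
    - [3.1,-2.2,0]
    - [3.1,-2.2,0]
    - [3.1,-2.2,0]
    - [3.1,-2.2,3]
    - [3.1,-2.2,6]
    - [3.1,-2.2,7.8]
    - [3.1,-2.2,7.8]
    - [3.1,-2.2,7.8]
  rotation:
    - [0,0,0]
    - [0,0,0]
    - [0,0,0]
    - [0,0,0]
    - [0,0,0]
    - [0,0,0]
    - [0,0,0]
    - [0,0,0]
    - [0,0,0]
    - [0,0,0]

```text
time_s: 50.05
position: [601.7, 20.9, 117.4]
tcp_rot: [[0.194, 0.981, -0.0], [0.981, -0.194, -0.0], [-0.0, -0.0, -1.0]]
wrist_force: [-0.0, -0.0, 1.3]
width: -0.1
gripper_force: 0.0
```

>>> step_arm:
  grip: [1,1,1,1,1,1,1,1,1,1]
  travel:
    - [0,0.1,0]
    - [0,0.2,0]
    - [0,0.3,0]
    - [0,0.4,0]
    - [0,0.5,0]
    - [0,0.6,0]
    - [0,0.7,0]
    - [0,0.8,0]
    - [0,0.9,0]
    - [0,1,0]
  rotation:
    - [0,0,0]
    - [0,0,0]
    - [0,0,0]
    - [0,0,0]
    - [0,0,0]
    - [0,0,0]
    - [0,0,0]
    - [0,0,0]
    - [0,0,0]
    - [0,0,0]

```text
time_s: 51.05
position: [611.2, 19.2, 117.3]
tcp_rot: [[0.194, 0.981, -0.0], [0.981, -0.194, 0.0], [0.0, -0.0, -1.0]]
wrist_force: [-0.1, 0.5, -0.5]
width: -0.3
gripper_force: 0.0
```

```bash
python3 -c "
from h import *
s=read_state();print(s['position'].round(1),sh(s['position']),s['wrist_force'])"
```

```text
[611.2  19.2 117.3] [ 77.58200801 -96.52827888] [-0.13083773  0.45250638 -0.49922863]
```

Free so far. Continuing the push.

>>> step_arm:
  grip: [1,1,1,1,1,1,1,1,1,1]
  travel:
    - [0,0.1,0]
    - [0,0.2,0]
    - [0,0.3,0]
    - [0,0.4,0]
    - [0,0.5,0]
    - [0,0.6,0]
    - [0,0.7,0]
    - [0,0.8,0]
    - [0,0.8,0]
    - [0,0.8,0]
  rotation:
    - [0,0,0]
    - [0,0,0]
    - [0,0,0]
    - [0,0,0]
    - [0,0,0]
    - [0,0,0]
    - [0,0,0]
    - [0,0,0]
    - [0,0,0]
    - [0,0,0]

```text
time_s: 52.05
position: [616.4, 18.1, 117.0]
tcp_rot: [[0.193, 0.981, -0.005], [0.981, -0.193, -0.0], [-0.001, -0.005, -1.0]]
wrist_force: [-11.4, 1.5, 6.1]
width: 0.1
gripper_force: 5.6
```

>>> step_arm:
  grip: [1,1,1,1,1,1,1,1,1,1]
  travel:
    - [0,0.1,0]
    - [0,0.2,0]
    - [0,0.3,0]
    - [0,0.4,0]
    - [0,0.5,0]
    - [0,0.5,0]
    - [0,0.5,0]
    - [0,0.5,0]
    - [0,0.5,0]
    - [0,0.5,0]
  rotation:
    - [0,0,0]
    - [0,0,0]
    - [0,0,0]
    - [0,0,0]
    - [0,0,0]
    - [0,0,0]
    - [0,0,0]
    - [0,0,0]
    - [0,0,0]
    - [0,0,0]

```text
time_s: 53.05
position: [617.3, 17.9, 116.8]
tcp_rot: [[0.192, 0.981, -0.012], [0.981, -0.192, -0.001], [-0.003, -0.012, -1.0]]
wrist_force: [-26.3, 4.3, 17.0]
width: -0.3
gripper_force: 13.2
```

>>> step_arm:
  grip: [1,1,1,1,1,1,1,1,1,1]
  travel:
    - [0,-1,0]
    - [0,-2,0]
    - [0,-2,-3]
    - [0,-2,-6]
    - [-1.5,0,-8]
    - [-3.2,1,-8]
    - [-3.2,1,-8]
    - [-3.2,1,-8]
    - [-3.2,1,-8]
    - [-3.2,1,-8]
  rotation:
    - [0,0,0]
    - [0,0,0]
    - [0,0,0]
    - [0,0,0]
    - [0,0,0]
    - [0,0,0]
    - [0,0,0]
    - [0,0,0]
    - [0,0,0]
    - [0,0,0]

```text
time_s: 54.05
position: [627.2, -15.6, 197.1]
tcp_rot: [[0.192, 0.981, -0.0], [0.981, -0.192, 0.0], [0.0, -0.0, -1.0]]
wrist_force: [0.2, -0.1, -0.1]
width: 0.3
gripper_force: 0.0
```

```bash
sed -i 's/w7.png/w8.png/' knob.py; python3 knob.py
python3 - <<'E'
from h import *
# knob top disc: lower end of red blob, in shaker x, compared in both pictures is done with z=135; also keeper/gate end
print(delta(wo((-49,141.5)),170))
E
```

```text
(316, 184, 21, 31) 469.5
cent 325.9006034788782 199.427760028399
(483, 0, 157, 234) 27179.5
cent 557.837659510538 106.2739932669843
(80, 0, 54, 34) 660.5
cent 114.77718899823365 17.88846833207166
(26, 0, 76, 20) 922.0
cent 67.13322487346348 7.2718727404193775
[627.2 -15.8 197.1] [ 100.06671688 -127.69685768] 0.1948260362921454
pred top [[329.7627981  208.93793692]] foot [[328.98439802 198.72569483]]
[ 26.94 -14.87   2.73]
```

>>> step_arm:
  grip: [1,1,1,1,1,1,1,1,1,1]
  travel:
    - [26.9,-14.9,0]
    - [26.9,-14.9,0]
    - [26.9,-14.9,0]
    - [26.9,-14.9,0]
    - [26.9,-14.9,0]
    - [26.9,-14.9,0]
    - [26.9,-14.9,0]
    - [26.9,-14.9,2.5]
    - [26.9,-14.9,2.5]
    - [26.9,-14.9,2.5]
  rotation:
    - [0,0,0]
    - [0,0,0]
    - [0,0,0]
    - [0,0,0]
    - [0,0,0]
    - [0,0,0]
    - [0,0,0]
    - [0,0,0]
    - [0,0,0]
    - [0,0,0]

```text
time_s: 55.1
position: [533.3, 275.5, 172.2]
tcp_rot: [[0.194, 0.981, -0.001], [0.981, -0.194, -0.001], [-0.001, -0.001, -1.0]]
wrist_force: [-0.6, -0.9, 0.4]
width: 0.2
gripper_force: 0.0
```

```bash
python3 chk.py
python3 - <<'E'
from h import *
import pickle
c=snap('top');c0=pickle.load(open('top.pkl','rb'));S=snap('scene');S0=pickle.load(open('scene.pkl','rb'))
def red(c,xy,z,rad):
    h=cv2.cvtColor(c['pixels'],cv2.COLOR_BGR2HSV);k=cv2.inRange(h,np.array((0,120,50)),np.array((8,255,255)))
    u,v=proj(c,[*xy,z])[0];m=np.zeros_like(k);cv2.circle(m,(int(u),int(v)),rad,255,-1)
    q=max(cv2.findContours(k&m,0,2)[0],key=cv2.contourArea);M=cv2.moments(q)
    return (M['m10']/M['m00'],M['m01']/M['m00']),cv2.contourArea(q)
def tri(a,pa,b,pb):
    o1,d1=ray(a,*pa);o2,d2=ray(b,*pb);A=np.array([d1,-d2]).T;t=np.linalg.lstsq(A,o2-o1,rcond=None)[0]
    p,q=o1+t[0]*d1,o2+t[1]*d2;return (p+q)/2,np.linalg.norm(p-q)
hinge=np.array([-121,-83])
for a,b,xy in((c0,S0,(537,-74)),(c,S,tuple(wo((103,-98))))):
    pa,na=red(a,xy,125,10);pb,nb=red(b,xy,120,16)
    p,g=tri(a,pa,b,pb);q=sh(p)-hinge;print(pa,na,pb,nb,p.round(1),round(g,1),'rel hinge',q.round(1),np.linalg.norm(q).round(1),'top@125',(sh(onz(a,*pa,125))-hinge).round(1),np.linalg.norm(sh(onz(a,*pa,125))-hinge).round(1))
u,v=proj(S,[*wo((110,-95)),90])[0].astype(int)
cv2.imwrite('pics/z.png',np.hstack([cv2.resize(S['pixels'][v-45:v+45,u-50:u+50],(400,360),interpolation=2),cv2.resize(c['pixels'][125:295,85:320],(400,360))]))
E
```

```text
orange None cradle [54. 28.] 11.8 
green None cradle [ 53.2 -37.3] 12.0 
red None cradle [-55.5  29.8] 11.8 
yellow None cradle [-55.2 -34. ] 11.4 
55.15 [533.7 275.7 172.8] -0.20994077188964938
(292.9119496855346, 215.51572327044022) 26.5 (339.8319088319088, 229.87179487179486) 58.5 [536.7 -74.  114.9] 1.6 rel hinge [ 143.6 -119.4] 186.7 top@125 [ 142.  -119.4] 185.5
(251.56613756613757, 169.66137566137564) 31.5 (400.48538011695905, 224.33333333333334) 57.0 [635.4  14.  112.4] 2.9 rel hinge [223.3 -13.9] 223.7 top@125 [220.8 -14.8] 221.3
```

View pics/z.png

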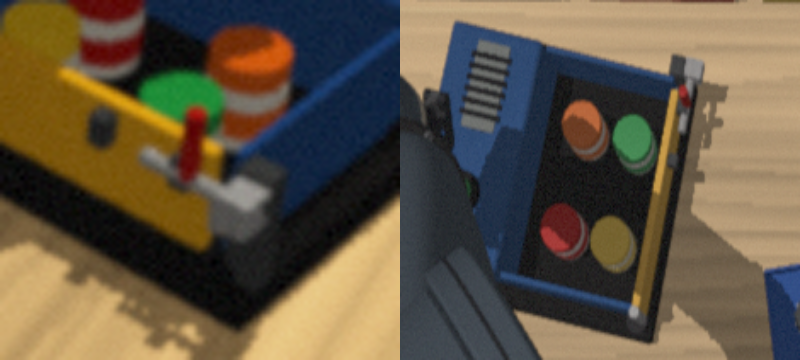

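Scene crop: rod runs through the keeper at (250,205), gate flush with the post, all four jars upright. Both stop checks put the bolt at its hard end stop (about 37 mm measured, within my error of 40). Pressing the button.

>>> step_arm:
  grip: [1,1,1,1,1,1,1,1,1,1]
  travel:
    - [0.1,0,1]
    - [0.1,0,2]
    - [0.1,0,2.6]
    - [0.1,0,3]
    - [0.1,0,3.3]
    - [0.1,0,3.6]
    - [0.1,0,3.8]
    - [0.1,0,3.9]
    - [0.1,0,3.9]
    - [0.1,0,3.9]
  rotation:
    - [0,0,0]
    - [0,0,0]
    - [0,0,0]
    - [0,0,0]
    - [0,0,0]
    - [0,0,0]
    - [0,0,0]
    - [0,0,0]
    - [0,0,0]
    - [0,0,0]

```text
time_s: 56.25
position: [533.5, 276.8, 135.8]
tcp_rot: [[0.194, 0.981, 0.001], [0.981, -0.194, -0.001], [-0.0, 0.002, -1.0]]
wrist_force: [-9.0, -7.0, 26.4]
width: 0.2
gripper_force: 13.4
```

Bottomed out at 135.8 (6 mm of travel, 26 N). Letting go and rising clear.

>>> step_arm:
  grip: [1,1,1,1,1,1,1,1,1,1]
  travel:
    - [0,0,-2]
    - [0,0,-4]
    - [0,0,-7]
    - [0,0,-10]
    - [0,0,-12]
    - [0,0,-12]
    - [0,0,-12]
    - [0,0,-12]
    - [0,0,-12]
    - [0,0,-12]
  rotation:
    - [0,0,0]
    - [0,0,0]
    - [0,0,0]
    - [0,0,0]
    - [0,0,0]
    - [0,0,0]
    - [0,0,0]
    - [0,0,0]
    - [0,0,0]
    - [0,0,0]

```text
time_s: 57.25
position: [533.4, 276.9, 252.5]
tcp_rot: [[0.194, 0.981, -0.001], [0.981, -0.194, -0.001], [-0.001, -0.001, -1.0]]
wrist_force: [-0.5, -0.9, -0.2]
width: 0.1
gripper_force: 0.0
```

```bash
python3 chk.py
python3 - <<'E'
from h import *
c=snap('scene','s9.png')
cv2.imwrite('pics/s9c.png',cv2.resize(c['pixels'][120:320,200:500],(750,500)))
E
```

```text
orange None cradle [53.6 28. ] 11.8 
green None cradle [ 52.3 -37.8] 11.7 
red None cradle [-56.1  29.2] 11.8 
yellow None cradle [-55.8 -33.9] 11.4 
57.3 [533.5 277.  252.7] -0.16057030621455362
```

View pics/s9c.png

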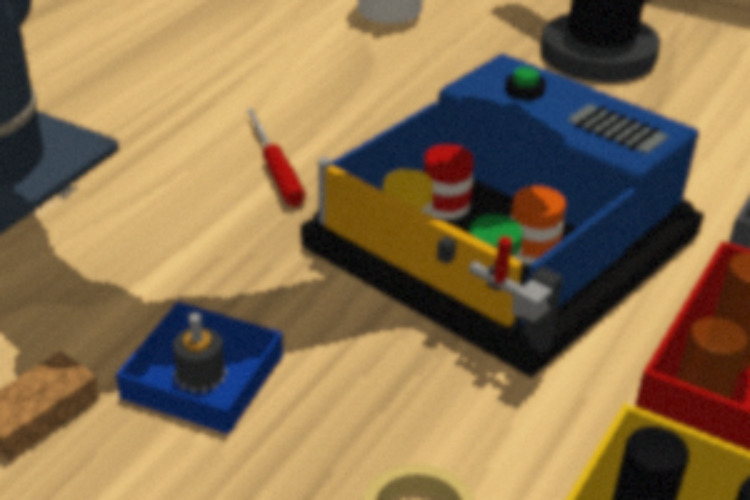

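The saw stands in the tray at (198,355), the jars are upright, the gate is shut, the bolt is in the keeper at (530,295), the button is up, and the arm is clear. Handing in.

```bash
python3 -c "
from cell import sign_off
print(sign_off())"
```

```text
the job is handed in; nothing more can be done
None
```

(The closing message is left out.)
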